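# Push the stuck spice jar out of the tube rack and stand it by its twin

### The arm

A 6-joint arm with a two-finger parallel gripper is mounted at the origin on a cart in front of the work surface, level with it; the furniture and walls round the work are solid. World frame = base frame: x ahead of the robot, y to its left, z up, the work surface at z = 0. Lengths are in mm, angles in rad, forces in N, time in s.
With the tool pointing down it reaches from about 375 to 900 mm from the base axis. Payload 3.1 kg.
Tool frame: the origin (TCP) lies at the very end of the fingers, on their centre line; the grasp point (between the pads) lies 19 mm behind it; z points along the fingers, y is the line along which they close (so a half turn about z gives the same grasp; the last joint's range is limited). The gripper opens to 85 mm and grips with 20 to 120 N. Pads are 22 mm wide; open, the fingers measure 114 mm over their backs; the gripper's body (76 mm by 85 mm) begins 54 mm behind the grasp point. The pads swing forward as they close: fully open they stand 13 mm farther back than shut.
Start: joints at [1.147, 0.527, 1.433, -0, 1.181, -0.178], TCP at [152.042, 606.201, 231.31] pointing down, gripper open.
Joint ranges: [-3.08, 3.08], [-0.75, 2.2], [0.22, 2.44], [-1.43, 4.57], [0, 2.65], [-2.85, 2.85]. Speed limits (rad/s): [2.79, 2.79, 3.14, 3.14, 3.14, 3.14].

### API

Orientations are given as a rotation vector (axis times angle).
In Python, from workcell import env gives the robot as it stands.
- The arm moves only by the tool drive_tool, never from a script. Its argument "rows" is a list of rows, each a list of 3 entries, a list of its own where there are three numbers: the finger opening in mm, from 0 to 85.4, then the shift along the tool's x, y, z in mm, then the turn about the tool's z in degrees. In form: [[fingers, [dx, dy, dz], roll], ...]. A call has 1 to 20 rows; each row shifts and turns the commanded pose from where the row before left it, along the tool's axes as they then stand; what a row does not reach is not made up. A row lasts 1/10 s, in which the tool goes at most 50 mm and 8.59 degrees, less where a joint would pass 70% of its speed; a pose out of reach is approached as far as the arm can. A call with a gripper value outside its range is refused whole. The fingers move at their own pace and stop on an object; "squeeze" is the grip in N (left out, the last holds). Time passes only in rows, so rows that do not move let the fingers close. It gives the time, the measured TCP pose, the force, the opening and the grip force at its end, in the units of the state.
- env.get_obs(): the state, without advancing time (a new reading comes with each control period).
- env.get_image(name): name is "side" or "top" or "wrist"; returns a dict with "frame" (480x640x3 uint8, red, green, blue), "fx", "fy", "cx", "cy" (pixels), "rvec" (rotation vector, rad) and "tvec" (3), from world to camera coordinates, as OpenCV has them. Camera axes: x right, y down, z forward; pixel columns grow to the right and rows downward; lengths in mm; the calibration is good to about 2 mm. A picture is of the moment at which its call begins. There is no depth.
- env.job_done(): hands the job in; it is judged then, once.
The state is a dict: "time": time; "joint_positions": joint angles; "joint_vel": joint speeds; "effort": joint torques, N m; "ee_pos": TCP position; "tool_rot": TCP orientation; "wrist_force": force on the tool from outside, world axes, zero at the start; "wrist_torque": the same for the moment, N m; "width": finger opening in mm; "gripper_force": force on a finger pad.
Only numpy, scipy, OpenCV 4.12 (cv2) and the standard library are available. Lean on these libraries where they do the work, as an engineer would, in place of code of your own. Each camera call takes 0.05 s, during which the arm holds its last target. There are 200 camera calls.

### The job

A green-lidded spice jar has slid too deep into one of the clear tubes of the spice rack for fingers to get hold of it: push it out of the tube's far end with the handle of the wooden spatula, without shifting the shaker in the next tube, and lay the spatula flat on the worktop, clear of the rack. Then stand the jar upright on the worktop right beside its twin, the green-lidded jar standing to the right of the rack; lay it down and grip it afresh to bring it upright. Leave the twin and everything else where it is.

Things in the scene. Friction and masses are not known exactly. Their poses are not given: they have to be found in the camera images.
- rack: Fixed spice rack, beech frame 212 (x) by 116 (y) by 75 mm high, three clear tubes lying along its y: axes at x = -66, 0, +66 mm and 40 mm above the worktop, y = -60 to +60 mm, open at both ends, bore 53 mm. Origin under the middle, z up; +y is its left seen from the robot. The jar is pushed out to -y (right), where the worktop is free.
- rack_near (a point): Centre of the left (+y) mouth of the x = -66 mm tube, nearest the robot; axes as rack. Over each tube, 34 mm from its middle towards -y, a sprung rubber stop presses on what lies inside: sliding it along takes 5 to 12 N until it is past the stop.
- rack_mid (a point): Centre of the left (+y) mouth of the middle tube (x = 0); axes as rack. The lowest line of a bore is 13.5 mm above the worktop, so the jar axis lies 36 mm above it. Jar and shaker lie in the near and middle tubes, which in which varies; the third is empty.
- jar: The stuck spice jar: glass with a green screw lid, 45 mm diameter (glass 44 mm), 106 mm tall, 0.11 kg. Origin at the centre of its underside, z along its axis towards the lid. At the start it lies in a tube with its z along the rack's +y and both ends inside the tube (base 2 to 10 mm inside the -y mouth, lid 4 to 13 mm inside the +y mouth).
- jar_mid (a point): The middle of the stuck jar on its axis, 53 mm from the underside; same axes as jar.
- jar_lid (a point): The centre of the top of the stuck jar's lid; same axes as jar.
- twin: The twin: the same kind of jar with a green lid, 45 mm diameter, 106 mm tall, standing upright on the worktop to the right of the rack. Origin at the centre of its underside, z up.
- shaker: Salt shaker of clear glass with a grey dome top, 44 mm diameter, 90 mm long, lying in the other tube the same way as the jar. Origin at the centre of its underside, z towards its dome. To be left where it is.
- spatula: Wooden spatula lying flat, 0.06 kg, 212 mm long: a round handle 16 mm thick whose axis lies 8 mm above the underside, and a flat rounded paddle 52 mm long, 42 mm wide, 9 mm thick. Origin on the underside where handle and paddle meet; x along the handle towards its free end (160 mm), z up; the paddle is at x = 0 to -52 mm.
- spatula_grip (a point): On the handle's axis 12 mm from the paddle, a good place to hold it for pushing (about 148 mm of handle stand free in front of it).
- spatula_tip (a point): Free end of the spatula's handle, on its axis.
- lemon: Yellow lemon, 71 x 53 x 51 mm, bystander. Origin under its middle.
- egg_timer: Round twist timer, red below and cream above, 60 mm diameter, 57 mm high, bystander. Origin at the centre of its underside.
Mind the look-alikes: they are no part of the job. There is more than one size of the rack; the one meant has the size given above.

How it is judged (in metres and radians):
On the way:
1. the jar is more than half out of the -y end of its tube with the end of the spatula's handle behind it in the tube (y of jar_mid in the frame of rack below -0.066 m and distance between jar_lid and spatula_tip below 0.04 m and y of spatula_tip in the frame of rack below 0.03 m).
At the end, for the whole second after the job is handed in: Jar upright (6 degrees) and still on the worktop, axis within 110 mm of the twin's; twin upright within 30 mm of its start; spatula flat and still on the worktop, clear of the rack; shaker within 15 mm and lemon and timer within 30 mm of their starts (angle between each of jar, twin's own z axis and vertical below 0.1 rad and height (world z) of each of jar, twin below 0.006 m and horizontal distance between jar and twin below 0.11 m and linear speed of jar below 0.05 m/s and angular speed of jar below 0.8 rad/s and distance of each of twin, lemon, egg_timer from where it was at the start of the episode below 0.03 m and height (world z) of spatula_tip below 0.014 m and angle between spatula's own z axis and vertical below 0.12 rad and height (world z) of spatula below 0.008 m and contact force between spatula and rack below 0.05 N and linear speed of spatula below 0.02 m/s and distance of shaker from where it was at the start of the episode below 0.015 m); the robot touches nothing.
It fails at once if the jar is touched by the fingers while it is still in the rack (its middle inside the tube) (contact force between the fingers and jar above 1 N and (y of jar_mid in the frame of rack between -0.05 and 0.06 m and x of jar_mid in the frame of rack between -0.1 and 0.1 m and height (world z) of jar_mid below 0.05 m)).
It fails at once if the shaker is moved by more than 20 mm (distance of shaker from where it was at the start of the episode above 0.02 m).
It fails at once if the twin is tipped over or pushed away by more than 40 mm (angle between twin's own z axis and vertical above 0.5 rad or distance of twin from where it was at the start of the episode above 0.04 m).
It fails at once if the lemon or the timer is pushed away by more than 40 mm (distance of any of lemon, egg_timer from where it was at the start of the episode above 0.04 m).
It also fails if it takes over 69 s, if anything falls off the work surface, if the arm or the gripper's body presses on something with over 40 N, if the wrist force passes 120 N, or if a joint passes its speed limit or range.

## Working session

There is one attempt and no reset: what is moved stays moved. The work goes in short steps, Python scripts to look and compute and a tool call to move; the robot and the scene stay as the last step left them, time stands still between calls to the robot, and variables do not carry over. Pictures are saved under pics/ and viewed, at most 10 in all, crops included, and the job is handed in when it is done.

Besides the shell and the picture viewer there is one more tool, called after "Call:" as a command line: name --argument value ..., lists and objects as JSON in quotes. drive_tool: Moves the arm, as the interface text tells. Its arguments: {"type":"object","properties":{"rows":{"type":"array"},"squeeze":{"type":"number"}},"required":["rows"]}

```bash
mkdir -p pics
cat > h.py <<'E'
import numpy as np, cv2
from workcell import env
def cam(n):
    d=env.get_image(n); d['R']=cv2.Rodrigues(np.array(d['rvec'],float))[0]; d['t']=np.array(d['tvec'],float).ravel(); return d
def ray(d,u,v):
    r=d['R'].T@np.array([(u-d['cx'])/d['fx'],(v-d['cy'])/d['fy'],1.]); return -d['R'].T@d['t'],r
def onz(d,u,v,z):
    c,r=ray(d,u,v); return c+r*(z-c[2])/r[2]
def proj(d,p):
    q=d['R']@np.array(p,float)+d['t']; return np.array([d['fx']*q[0]/q[2]+d['cx'],d['fy']*q[1]/q[2]+d['cy']])
def save(d,n): cv2.imwrite('pics/'+n,d['frame'][:,:,::-1])
E
python3 - <<'E'
from h import *
for n in ['top','side']:
    d=cam(n); save(d,n+'0.png'); np.save(n+'0.npy',d,allow_pickle=True)
    print(n,(-d['R'].T@d['t']).round(),d['fx'])
print(env.get_obs())
E
```

```text
top [  -3.  251. 1588.] 506.17994735250704
side [  483. -1215.   860.] 547.891919107051
{'time': 0.1, 'joint_positions': array([ 1.14650301e+00,  5.28380510e-01,  1.43378329e+00,  1.50065309e-05,
        1.18139659e+00, -1.78531878e-01]), 'joint_vel': array([-0.00174044, -0.00174851, -0.00209488,  0.00028891,  0.0008998 ,
        0.00013619]), 'effort': array([-1.52611797e-04, -4.43304563e+01, -1.78587359e+01, -1.94781310e-04,
        3.89147186e-03,  2.49591443e-05]), 'ee_pos': array([151.77573263, 605.62519845, 230.42408125]), 'tool_rot': array([-3.85005884e-01, -3.11730860e+00,  2.94452693e-03]), 'wrist_force': array([-0.51342712, -0.33801779,  0.119154  ]), 'wrist_torque': array([-0.03287664,  0.04973923, -0.04602923]), 'gripper_force': 0.0, 'width': 85.26726854515147}
```

View pics/top0.png

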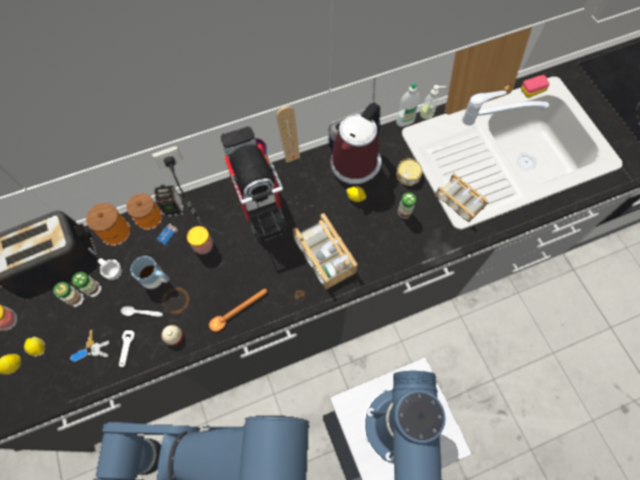

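View pics/side0.png

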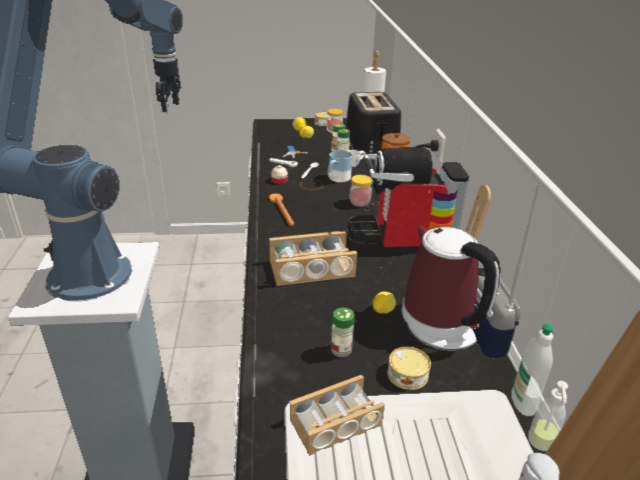

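The top view shows two racks. The one at top (325,250) / side (312,258) fits the large rack; the one on the sink at top (463,197) is the smaller look-alike. The twin candidate is at top (407,203) / side (343,332), right of the rack; the green lids at top (70,290) are look-alikes to the left. The spatula is at top (217,323) to (266,292), the lemon at (357,194) and the timer at (172,335). I'll confirm these in an enlarged crop and measure them.

Run:
```python
from h import *
T=np.load('top0.npy',allow_pickle=True).item();S=np.load('side0.npy',allow_pickle=True).item()
a=cv2.resize(T['frame'][170:350,200:440],None,fx=3.3,fy=3.3,interpolation=cv2.INTER_CUBIC)[:590,:790]
b=cv2.resize(S['frame'][185:365,250:410],None,fx=3.3,fy=3.3,interpolation=cv2.INTER_CUBIC)
cv2.imwrite('pics/ctop.png',a[:,:,::-1]);cv2.imwrite('pics/cside.png',b[:,:,::-1])
for (u,v,z,n) in [(218,323,4,'paddle'),(266,292,8,'tip'),(325,250,75,'rack'),(407,197,106,'twin lid'),(463,197,75,'rack2'),(357,194,25,'lemon'),(172,335,50,'timer')]:
    print(n,onz(T,u,v,z).round())
for (u,v,z,n) in [(343,317,106,'twinlid'),(384,302,25,'lemon')]: print(n,onz(S,u,v,z).round())
# spatula mask, orange
hsv=cv2.cvtColor(T['frame'],cv2.COLOR_RGB2HSV)
m=cv2.inRange(hsv,(5,130,90),(18,255,255));m[:, :200]=0;m[:,275:]=0;m[:280]=0;m[340:]=0
ys,xs=np.nonzero(m);P=np.array([onz(T,x,y,8)[:2] for x,y in zip(xs,ys)])
c=P.mean(0);w,V=np.linalg.eigh(np.cov(P.T));d=V[:,1];s=(P-c)@d;wd=(P-c)@V[:,0];print(len(P),c,d,np.degrees(np.arctan2(d[1],d[0])),s.min(),s.max())
for lo in range(-120,130,20):
    k=(s>=lo)&(s<lo+20)
    if k.sum():print(lo,k.sum(),np.mean(wd[k]).round(1),np.ptp(wd[k]).round(1))
```

```text
paddle [492. 400.   4.]
tip [530. 224.   8.]
rack [570.   1.  75.]
twin lid [ 632. -319.  106.]
rack2 [ 574. -506.   75.]
lemon [ 743. -192.   25.]
timer [495. 538.  50.]
twinlid [ 626. -332.  106.]
lemon [ 748. -188.   25.]
496 [507.45770914 341.54992644] [-0.25640568  0.96656926] 104.85689454907269 -125.22762348201195 91.24159267605198
-120 35 0.8 19.9
-100 38 0.7 19.9
-80 36 0.1 19.0
-60 37 -0.1 19.2
-40 37 -0.5 19.1
-20 38 -0.4 19.7
0 37 -1.4 18.8
20 37 -1.5 20.1
40 82 0.2 46.3
60 76 1.0 48.1
80 36 -0.0 36.0
```

View pics/ctop.png

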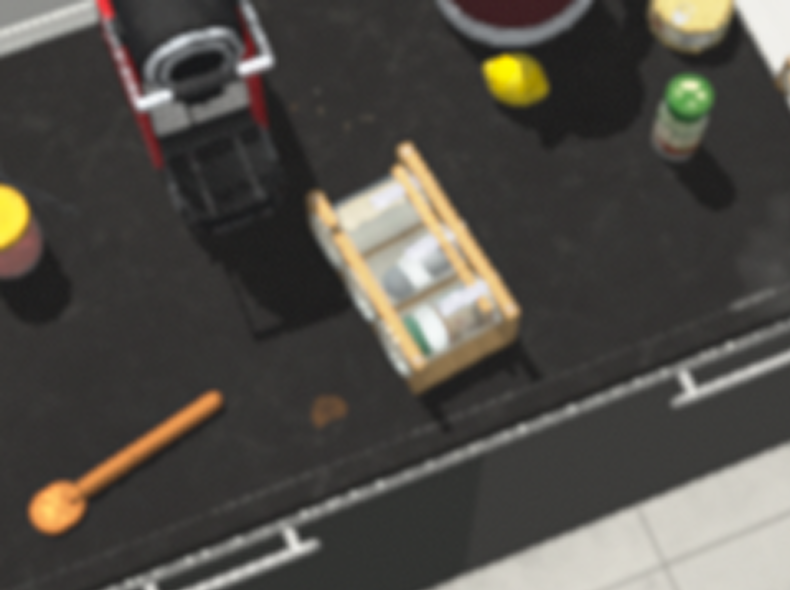

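View pics/cside.png

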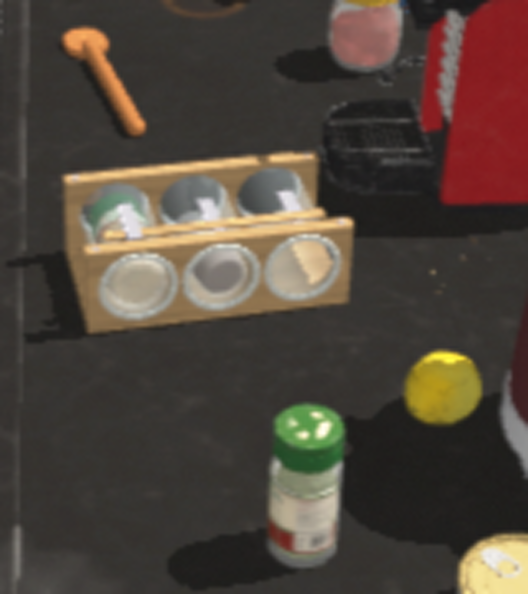

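The crops confirm three things:
- **Jar:** it lies in the near tube of the large rack, with its green lid at crop (415,330) showing towards the left mouth.
- **Shaker:** the grey dome is in the middle tube.
- **Twin:** it stands to the right, with its lid at crop (690,95).

Next is the rack pose from its corners.

Run:
```python
from h import *
T=np.load('top0.npy',allow_pickle=True).item();S=np.load('side0.npy',allow_pickle=True).item()
f=lambda D,o,u,v,z:onz(D,o[0]+u/3.3,o[1]+v/3.3,z)[:2].round(1)
s=(250,185);t=(200,170)
print('S front top',f(S,s,84,250,75),f(S,s,354,218,75),'bot',f(S,s,93,332,0),f(S,s,350,303,0),'back top',f(S,s,66,176,75),f(S,s,318,153,75))
for u,v in[(138,285),(221,276),(302,266)]: print(f(S,s,u,v,40))
print('T right top',f(T,t,405,145,75),f(T,t,518,315,75),'left top',f(T,t,314,192,75),f(T,t,412,368,75))
# twin lid: green ellipse of lid top in both views
for D,(x0,x1,y0,y1) in((T,(395,420,185,220)),(S,(325,362,300,340))):
    h=cv2.cvtColor(D['frame'],cv2.COLOR_RGB2HSV);m=cv2.inRange(h,(40,80,40),(85,255,255))
    ys,xs=np.nonzero(m[y0:y1,x0:x1]);u,v=xs.mean()+x0,ys.mean()+y0;print('twin',u,v,onz(D,u,v,97).round(1))
# near tube green lid in top view
h=cv2.cvtColor(T['frame'],cv2.COLOR_RGB2HSV);m=cv2.inRange(h,(40,60,30),(90,255,255))
ys,xs=np.nonzero(m[255:290,310:350]);print('lid',onz(T,xs.mean()+310,ys.mean()+255,45).round(1),len(xs))
# spatula handle line, cross-check
m=cv2.inRange(h,(5,130,90),(18,255,255));m[:,:228]=0;m[:,275:]=0;m[:280]=0;m[340:]=0
ys,xs=np.nonzero(m);P=np.array([onz(T,x,y,10)[:2] for x,y in zip(xs,ys)]);c=P.mean(0);w,V=np.linalg.eigh(np.cov(P.T));d=V[:,1]*-np.sign(V[1,1]);q=(P-c)@d
print('handle dir',d,np.degrees(np.arctan2(d[1],d[0])),'tip',c+d*q.max())
o=env.get_obs();R=cv2.Rodrigues(o['tool_rot'])[0];print(R.round(3))
```

```text
S front top [487.  -70.5] [700.4 -36. ] bot [492.6 -75.2] [700.2 -47.1] back top [474.2  36.5] [684.2  63.3]
[528.3 -69.5]
[593.7 -60.7]
[659.  -50.1]
T right top [693.  -41.6] [482.  -73.5] left top [678.6  62.4] [470.6  42. ]
twin 408.375 199.1 [ 626.8 -322.7   97. ]
twin 342.97464788732395 317.4985915492958 [ 627.2 -323.5   97. ]
lid [511.3  20.3  45. ] 16
handle dir [ 0.24664647 -0.96910553] -75.7208441973184 tip [538.20706792 220.38042495]
[[-0.97   0.243 -0.001]
 [ 0.243  0.97  -0.002]
 [ 0.    -0.002 -1.   ]]
```

Call:
drive_tool --rows '[[85, [-24.9, -9.3, 8.1], 0], [85, [-24.9, -9.3, 8.1], 0], [85, [-24.9, -9.3, 8.1], 0], [85, [-24.9, -9.3, 8.1], 0], [85, [-24.9, -9.3, 8.1], 0], [85, [-24.9, -9.3, 8.1], 0], [85, [-24.9, -9.3, 8.1], 0], [85, [-24.9, -9.3, 8.1], 0], [85, [-24.9, -9.3, 8.1], 0], [85, [-24.9, -9.3, 8.1], 0], [85, [-24.9, -9.3, 8.1], 0], [85, [-24.9, -9.3, 8.1], 0], [85, [-24.9, -9.3, 8.1], 0], [85, [-24.9, -9.3, 8.1], 0], [85, [-24.9, -9.3, 8.1], 0], [85, [-24.9, -9.3, 8.1], 0]]'

```text
time: 1.7
ee_pos: [502.8, 364.1, 100.9]
tool_rot: [-0.385, -3.117, 0.001]
wrist_force: [0.4, 1.0, -0.1]
width: 85.3
gripper_force: 0.0
```

Call:
drive_tool --rows '[[60, [0, 0, 0], 7.7], [60, [0, 0, 0], 7.7], [60, [0, 0, 0], 7.7], [60, [0, 0, 0], 7.7], [60, [0, 0, 0], 7.7], [60, [0, 0, 0], 7.7], [60, [0, 0, 0], 7.7], [60, [0, 0, 0], 7.7], [60, [0, 0, 0], 0]]'

```text
time: 2.6
ee_pos: [502.0, 364.8, 101.3]
tool_rot: [-1.927, -2.481, 0.001]
wrist_force: [-0.2, -0.2, -0.2]
width: 59.9
gripper_force: 0.0
```

```bash
cat >> h.py <<'E'
def plan(p,yaw):
    o=env.get_obs();R=cv2.Rodrigues(o['tool_rot'])[0];y=np.degrees(np.arctan2(R[1,1],R[0,1]))
    r=(y-yaw+90)%180-90
    print('pos',o['ee_pos'].round(1),'yaw',y.round(1),'shift',(R.T@(np.array(p)-o['ee_pos'])).round(1),'roll',round(r,1),'w',round(o['width'],1),'t',round(o['time'],1),'F',o['wrist_force'].round(1),'j',o['joint_positions'].round(2))
E
python3 - <<'E'
from h import *
plan((501.5,364.8,4),14.5)
d=cam('wrist');save(d,'w1.png')
print('proj grip,tip,origin',proj(d,(501.5,364.8,8)),proj(d,(538.5,221.5,8)),proj(d,(498.5,376.4,8)))
E
```

```text
pos [502.  364.8 101.3] yaw 14.3 shift [ 0.1 -0.4 97.3] roll -0.2 w 59.9 t 2.6 F [-0.2 -0.2 -0.2] j [ 0.45  0.69  1.55 -0.    0.91  0.2 ]
proj grip,tip,origin [312.4705607  242.57126504] [313.07381186 404.81016089] [312.40496608 226.71212571]
```

View pics/w1.png

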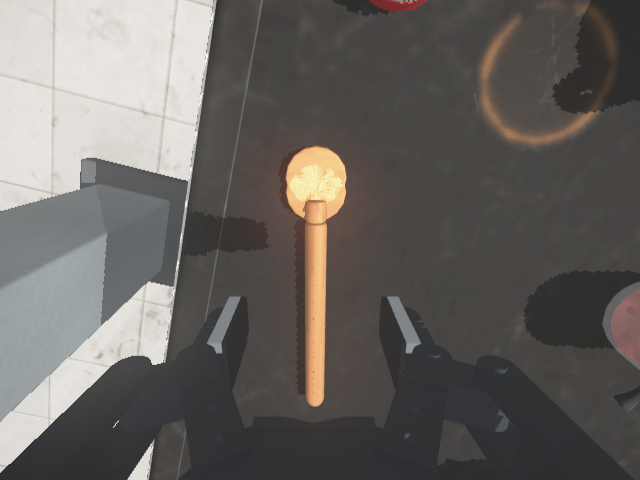

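The wrist view shows the handle vertical at column 315, with its tip at (315,404) where predicted. Descending to grip it.

Call:
drive_tool --rows '[[45, [0, 0, 10], 0], [45, [0, 0, 14], 0], [45, [0, 0, 14], 0], [45, [0, 0, 14], 0], [45, [0, 0, 14], 0], [45, [0, 0, 14], 0], [45, [0, 0, 10], 0], [45, [0, 0, 6], 0], [10, [0, 0, 0], 0], [10, [0, 0, 0], 0], [10, [0, 0, 0], 0], [10, [0, 0, 0], 0], [10, [0, 0, 0], 0], [10, [0, 0, 0], 0], [10, [0, 0, 0], 0]]' --squeeze 80

```text
time: 4.15
ee_pos: [502.7, 365.2, 6.3]
tool_rot: [1.927, 2.481, 0.002]
wrist_force: [-0.7, 0.1, 3.2]
width: 12.6
gripper_force: 78.6
```

Call:
drive_tool --rows '[[30, [0, 0, 0], 0], [30, [0, 0, 0], 0], [30, [0, 0, 2], 0], [30, [0, 0, 2.3], 0], [8, [0, 0, 0], 0], [8, [0, 0, 0], 0], [8, [0, 0, 0], 0], [8, [0, 0, 0], 0], [8, [0, 0, 0], 0]]' --squeeze 90

```text
time: 5.05
ee_pos: [502.2, 364.9, 1.3]
tool_rot: [-1.927, -2.481, 0.0]
wrist_force: [0.4, -0.8, -0.3]
width: 12.5
gripper_force: 88.0
```

Call:
drive_tool --rows '[[8, [0, 0, -4], 0], [8, [0, 0, -8], 0], [8, [0, 0, -8], 0], [8, [0, 0, -8], 0], [8, [0, 0, -4], 0], [8, [0, 0, 0], 0]]'

```text
time: 5.65
ee_pos: [502.9, 365.3, 34.6]
tool_rot: [1.927, 2.48, 0.003]
wrist_force: [0.7, 0.0, -0.0]
width: 12.6
gripper_force: 88.0
```

Run:
```python
from h import *
# target: tip just before left mouth: tip at rack y=+95 => grip at y=+243
c=np.array([519.3,-9.8]);ey=np.array([-.1444,.9895])
g=c+ey*(95+148);print(g)
plan((*g,34),8.3)
d=cam('side');save(d,'s1.png');
h=cv2.cvtColor(d['frame'],cv2.COLOR_RGB2HSV);m=cv2.inRange(h,(5,130,60),(18,255,255));m[:,:255]=0;m[:,310:]=0;m[:180]=0;m[235:]=0
ys,xs=np.nonzero(m);print(len(xs),xs[ys.argmax()],ys.max(),xs[ys.argmin()],ys.min())
k=ys.argmax();print(onz(d,xs[k],ys[k],36))
cv2.imwrite('pics/s1c.png',cv2.resize(d['frame'][130:310,220:400],None,fx=3.3,fy=3.3)[:,:,::-1])
```

```text
[484.2108 230.6485]
pos [502.9 365.3  34.6] yaw 14.3 shift [-125.8  -51.4    0.4] roll 6.0 w 12.6 t 5.7 F [ 0.7  0.  -0. ] j [ 0.45  0.79  1.57 -0.    0.78  0.2 ]
186 291 216 278 184
[537.7997909  222.64757275  36.        ]
```

View pics/s1c.png

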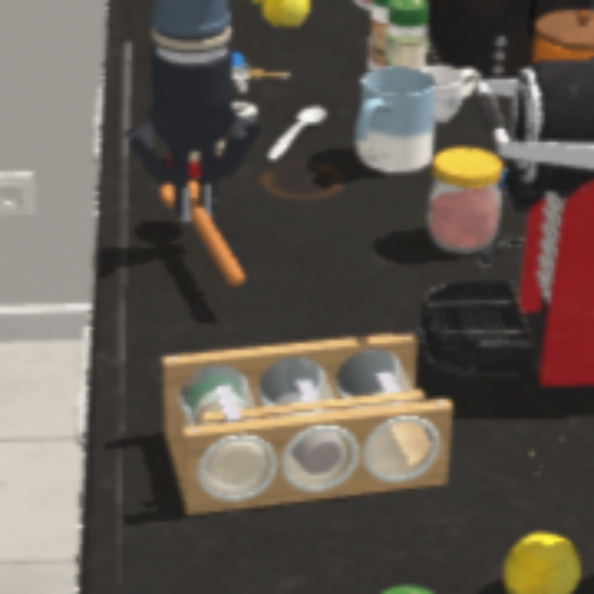

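The spatula is held level, with its tip at crop (237,280), and the rack is untouched. Turning it to line up with the near tube.

Call:
drive_tool --rows '[[8, [0, 0, 1], 3], [8, [0, 0, 2], 3], [8, [0, 0, 0], 0]]'

```text
time: 6.0
ee_pos: [501.8, 364.7, 29.8]
tool_rot: [-2.054, -2.376, 0.002]
wrist_force: [-0.5, -0.8, -0.7]
width: 12.6
gripper_force: 88.0
```

Run:
```python
from h import *
c=np.array([519.3,-9.8]);ey=np.array([-.1444,.9895])
plan((*(c+ey*(80+148)),31),8.3)
for n in('top','side'):
    d=cam(n);h=cv2.cvtColor(d['frame'],cv2.COLOR_RGB2HSV);m=cv2.inRange(h,(5,130,60),(18,255,255))
    u,v=proj(d,(530,215,38)).astype(int);w=np.zeros_like(m);w[max(v-70,0):v+25,u-40:u+25]=255;m&=w
    n_,l,st,_=cv2.connectedComponentsWithStats(m)
    i=1+st[1:,4].argmax();ys,xs=np.nonzero(l==i);P=np.array([onz(d,x,y,38)[:2] for x,y in zip(xs,ys)])
    q=(P-c)@ey;s=(P-c)@np.array([.9895,.1444]);b=q<q.min()+90
    A=np.polyfit(q[b],s[b],1);print(n,len(xs),'tip rack y',q.min(),'lateral from tube axis at tip',np.polyval(A,q.min()),'slope deg',np.degrees(A[0]))
```

```text
pos [501.8 364.7  29.8] yaw 8.3 shift [-145.1  -36.8   -1.1] roll 0.0 w 12.6 t 6.0 F [-0.5 -0.8 -0.7] j [0.45 0.79 1.58 0.   0.77 0.3 ]Traceback (most recent call last):
  File "<stdin>", line 8, in <module>
ValueError: attempt to get argmax of an empty sequence
```

Call:
drive_tool --rows '[[8, [-10, -4.6, 0], 0], [8, [-22, -4.6, 0], 0], [8, [-22, -4.6, 0], 0], [8, [-22, -4.6, 0], 0], [8, [-22, -4.6, 0], 0], [8, [-22, -4.6, 0], 0], [8, [-15, -4.6, 0], 0], [8, [-10, -4.6, 0], 0], [8, [0, 0, 0], 0]]'

```text
time: 6.95
ee_pos: [485.9, 214.9, 30.4]
tool_rot: [-2.056, -2.374, 0.002]
wrist_force: [-0.2, -0.0, -0.2]
width: 12.4
gripper_force: 88.0
```

Run:
```python
from h import *
c=np.array([519.3,-9.8]);ey=np.array([-.1444,.9895])
plan((*(c+ey*(80+148)),31),8.3)
d=cam('side');h=cv2.cvtColor(d['frame'],cv2.COLOR_RGB2HSV);m=cv2.inRange(h,(5,140,60),(15,255,255))
m[:,:255]=0;m[:,320:]=0;m[:175]=0;m[236:]=0
n_,l,st,_=cv2.connectedComponentsWithStats(m);print(st[1:])
i=1+st[1:,4].argmax();ys,xs=np.nonzero(l==i);P=np.array([onz(d,x,y,37)[:2] for x,y in zip(xs,ys)])
q=(P-c)@ey;s=(P-c)@np.array([.9895,.1444])
A=np.polyfit(q,s,1);print('tip y',q.min(),q.max(),'lat',np.polyval(A,q.min()),'slope',np.degrees(A[0]))
cv2.imwrite('pics/s2c.png',np.hstack([cv2.resize(d['frame'][150:300,240:370],None,fx=3,fy=3),cv2.resize(cam('top')['frame'][215:330,255:370],None,fx=3.4,fy=3.913)[:450]])[:,:,::-1])
```

```text
pos [485.9 214.9  30.4] yaw 8.2 shift [ 0.9  0.6 -0.6] roll -0.1 w 12.4 t 7.0 F [-0.2 -0.  -0.2] j [ 0.21  0.73  1.81 -0.    0.61  0.06]
[[272 208  11  28 122]
 [265 210   3   5  12]]
tip y 123.57702406695843 285.16386801784165 lat -1.353461024451037 slope 2.2674163796646973
```

View pics/s2c.png

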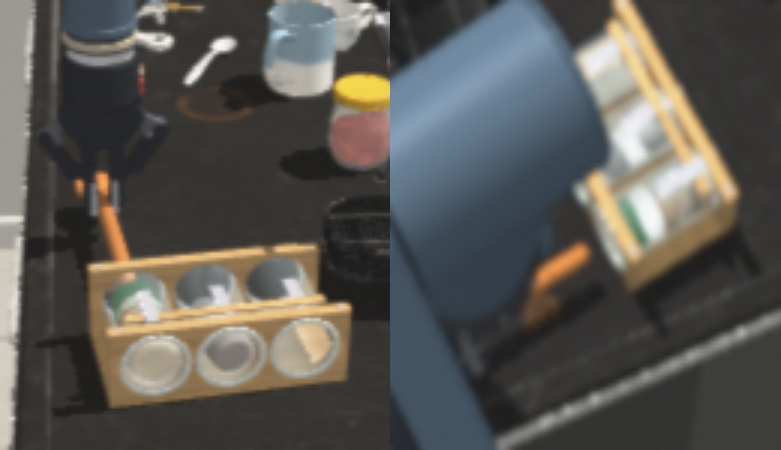

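Tip at the mouth, aligned within about 3 mm: top crop (590,250), and lateral −1 to −3 mm in the side view. Entering the tube and watching the force.

Call:
drive_tool --rows '[[8, [-5, 1, 0], 0], [8, [-8, 1, 0], 0], [8, [-8, 0, 0], 0], [8, [-8, 0, 0], 0], [8, [-6, 0, 0], 0], [8, [-6, 0, 0], 0], [8, [-6, 0, 0], 0], [8, [-6, 0, 0], 0], [8, [-6, 0, 0], 0]]' --squeeze 110

```text
time: 7.95
ee_pos: [496.9, 158.8, 30.4]
tool_rot: [-2.055, -2.374, -0.001]
wrist_force: [-1.2, 6.8, -0.4]
width: 11.7
gripper_force: 108.5
```

Call:
drive_tool --rows '[[8, [-5, 0, 0], 0], [8, [-5, 0, 0], 0], [8, [-5, 0, 0], 0], [8, [-5, 0, 0], 0], [8, [-5, 0, 0], 0], [8, [-5, 0, 0], 0]]'

```text
time: 8.55
ee_pos: [501.0, 129.1, 30.3]
tool_rot: [-2.054, -2.374, -0.001]
wrist_force: [-0.7, 5.1, -0.4]
width: 11.7
gripper_force: 108.5
```

Run:
```python
from h import *
plan((519.3,-9.8,31),8.3)
d=cam('side');a=cv2.resize(d['frame'][180:330,250:370],None,fx=3.3,fy=3.3);e=cam('top')
b=cv2.resize(e['frame'][215:330,275:390],None,fx=3.4,fy=4.304)
cv2.imwrite('pics/s3c.png',np.hstack([a,b[:495]])[:,:,::-1])
```

```text
pos [501.  129.1  30.3] yaw 8.3 shift [-140.1   -1.9   -0.9] roll -0.0 w 11.7 t 8.6 F [-0.7  5.1 -0.4] j [ 0.04  0.72  1.84  0.    0.58 -0.11]
```

View pics/s3c.png

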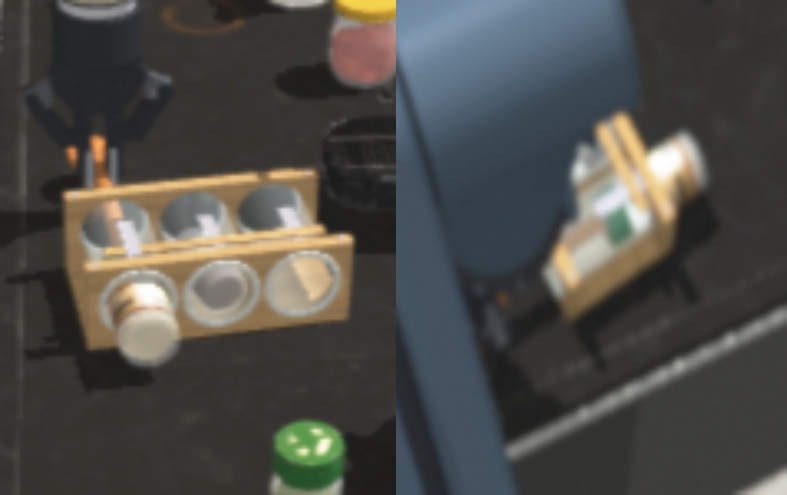

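The jar slides out of the near tube (side crop (148,340)) with the handle behind it, and the shaker hasn't moved. Pushing on past the stop.

Call:
drive_tool --rows '[[8, [-5, 0, 0], 0], [8, [-5, 0, 0], 0], [8, [-4, 0, 0], 0], [8, [-4, 0, 0], 0], [8, [-4, 0, 0], 0], [8, [-3, 0, 0], 0], [8, [-3, 0, 0], 0], [8, [-3, 0, 0], 0], [8, [-2, 0, 0], 0], [8, [-2, 0, 0], 0], [8, [0, 0, 0], 0]]'

```text
time: 9.75
ee_pos: [506.9, 93.2, 30.4]
tool_rot: [2.054, 2.376, -0.0]
wrist_force: [-1.0, 0.1, -1.5]
width: 11.7
gripper_force: 108.5
```

Run:
```python
from h import *
plan((519.3,-9.8,31),8.3)
d=cam('side');a=cv2.resize(d['frame'][180:330,250:370],None,fx=3.3,fy=3.3);e=cam('top')
b=cv2.resize(e['frame'][215:330,275:390],None,fx=3.4,fy=4.304)
cv2.imwrite('pics/s4c.png',np.hstack([a,b[:495]])[:,:,::-1])
```

```text
pos [506.9  93.2  30.4] yaw 8.3 shift [-103.7   -2.7   -0.5] roll 0.0 w 11.7 t 9.8 F [-1.   0.1 -1.5] j [-0.03  0.72  1.85 -0.    0.58 -0.18]
```

View pics/s4c.png

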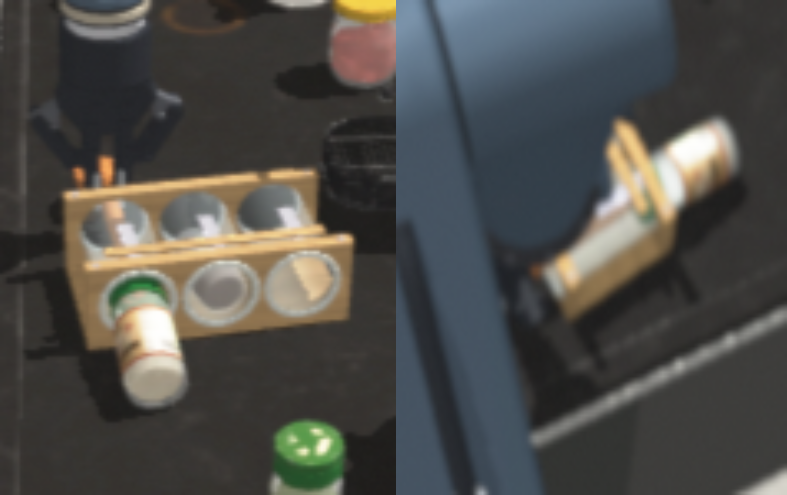

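The jar's base rests on the worktop with the lid still in the mouth, at side crop (140,285). Withdrawing the spatula and laying it down.

Call:
drive_tool --rows '[[8, [8, 0, 0], 0], [8, [16, 0, 0], 0], [8, [20, 0, 0], 0], [8, [20, 0, 0], 0], [8, [20, 0, 0], 0], [8, [20, 0, 0], 0], [8, [20, 0, 0], 0], [8, [20, 0, 0], 0], [8, [20, 0, 0], 0], [8, [16, 0, 0], 0], [8, [8, 0, 0], 0], [8, [0, 0, 8], 0], [8, [0, 0, 8], 0], [8, [0, 0, 6], 0], [8, [0, 0, 4], 0], [8, [0, 0, 2], 0], [8, [0, 0, 0], 0]]'

```text
time: 11.55
ee_pos: [479.5, 279.3, 1.9]
tool_rot: [-2.055, -2.376, 0.001]
wrist_force: [0.3, -0.1, -0.5]
width: 11.8
gripper_force: 108.6
```

Call:
drive_tool --rows '[[18, [0, 0, -0.6], 0], [25, [0, 0, 0], 0], [45, [0, 0, 0], 0], [70, [0, 0, 0], 0], [70, [0, 0, -10], 0], [70, [0, 0, -20], 0], [70, [0, 0, -30], 0], [70, [0, 0, -40], 0], [70, [0, 0, -40], 0], [70, [0, 0, -30], 0]]'

```text
time: 12.55
ee_pos: [480.0, 280.0, 176.3]
tool_rot: [2.053, 2.376, 0.004]
wrist_force: [0.0, 0.4, 0.8]
width: 69.6
gripper_force: 0.0
```

Run:
```python
from h import *
c=np.array([519.3,-9.8]);ey=np.array([-.1444,.9895]);ex=np.array([.9895,.1444])
for n in('side','top'):
    d=cam(n);save(d,'m_%s.png'%n);f=d['frame'].astype(int);h=cv2.cvtColor(d['frame'],cv2.COLOR_RGB2HSV)
    # bright region of jar outside the mouth vs dark worktop
    u0,v0=proj(d,(*(c-ey*62+ex*-60),20));u1,v1=proj(d,(*(c-ey*210+ex*40),20))
    m=(h[:,:,2]>75).astype(np.uint8);g=np.zeros_like(m)
    poly=np.array([proj(d,(*(c-ey*a+ex*b),20)) for a,b in((72,-45),(72,30),(200,30),(200,-45))]).astype(int)
    cv2.fillPoly(g,[poly],1);m&=g
    ys,xs=np.nonzero(m);P=np.array([onz(d,x,y,22)[:2] for x,y in zip(xs,ys)])
    q=(P-c)@ey;s=(P-c)@ex;A=np.polyfit(q,s,1)
    print(n,len(xs),'q',q.min(),q.max(),'lat at -90,-140',np.polyval(A,[-90,-140]),'w',[np.ptp(s[(q<a+5)&(q>a-5)]) for a in(-90,-110,-130)])
    gm=cv2.inRange(h,(45,80,40),(85,255,255));ys,xs=np.nonzero(gm);w=[tuple(onz(d,x,y,30)[:2]) for x,y in zip(xs,ys)]
    w=np.array(w);Q=(w-c)@ey;Sx=(w-c)@ex;k=(abs(Sx)<40)&(abs(Q)<110);print(' green q,s',Q[k].min() if k.any() else None,Q[k].max() if k.any() else None,k.sum())
    # spatula
    so=cv2.inRange(h,(5,130,60),(18,255,255));ys,xs=np.nonzero(so);w=np.array([onz(d,x,y,8)[:2] for x,y in zip(xs,ys)])
    k=(abs(w[:,0]-490)<60)&(w[:,1]>90)&(w[:,1]<370);print(' spat',w[k][w[k][:,1].argmin()],w[k][w[k][:,1].argmax()])
plan((*(c-ey*110),180),8.3)
```

```text
side 500 q -167.2474465735057 -69.10146049427564 lat at -90,-140 [-3.10638468 -1.80296825] w [np.float64(74.47344720509545), np.float64(49.06184941236923), np.float64(49.27943135739821)]
 green q,s -45.5411503248856 -13.370657292068016 59
 spat [505.64610933 154.76544063] [471.73563474 345.54545544]
top 399 q -159.76382162557067 -69.4727619916988 lat at -90,-140 [0.87456175 0.18966202] w [np.float64(55.08028556725402), np.float64(54.86429999416072), np.float64(53.600910530796995)]
 green q,s None None 0Traceback (most recent call last):
  File "<stdin>", line 17, in <module>
ValueError: attempt to get argmin of an empty sequence
```

Call:
drive_tool --rows '[[85, [-12, 0, 0], 0], [85, [-25, 0, 0], 0], [85, [-25, -1, 0], 0], [85, [-25, -1, 0], 0], [85, [-25, -1, 0], 0], [85, [-25, -1, 0], 0], [85, [-25, 0, 0], 0], [85, [-25, 0, 0], 0], [85, [-25, 0, 0], 0], [85, [-25, 0, 0], 0], [85, [-25, 0, 0], 0], [85, [-25, 0, 0], 0], [85, [-25, 0, 0], 0], [85, [-25, 0, 0], 0], [85, [-25, 0, 0], 0], [85, [-25, 0, 0], 0], [85, [-10, 0, 0], 0], [85, [0, 0, 0], 0]]'

```text
time: 14.45
ee_pos: [532.2, -114.9, 171.8]
tool_rot: [-2.056, -2.372, 0.001]
wrist_force: [0.2, 0.4, -0.4]
width: 85.0
gripper_force: 0.0
```

Run:
```python
from h import *
c=np.array([519.3,-9.8]);ey=np.array([-.1444,.9895]);ex=np.array([.9895,.1444])
plan((*(c-ey*105),8),8.3)
d=cam('wrist');save(d,'w2.png')
h=cv2.cvtColor(d['frame'],cv2.COLOR_RGB2HSV)
for q in(-60,-105,-157): print(q,proj(d,(*(c+ey*q),25)))
m=(h[:,:,2]>90).astype(np.uint8)
for q in (-90,-105,-120,-135,-150):
    v=int(proj(d,(*(c+ey*q),25))[1])
    if 0<=v<480:
        r=np.nonzero(m[v,150:490])[0]+150;print(q,v,r.min(),r.max(),np.median(r))
```

```text
pos [ 532.2 -114.9  171.8] yaw 8.2 shift [  0.6   2.8 163.8] roll -0.1 w 85.0 t 14.4 F [ 0.2  0.4 -0.4] j [-0.42  0.5   1.69 -0.    0.95 -0.56]
-60 [316.2034862  169.76678084]
-105 [316.19402679 222.00966931]
-157 [316.18415794 276.51381272]
-90 205 150 361 308.0
-105 222 150 361 308.5
-120 238 150 362 308.5
-135 254 150 355 306.5
-150 269 150 347 304.5
```

View pics/w2.png

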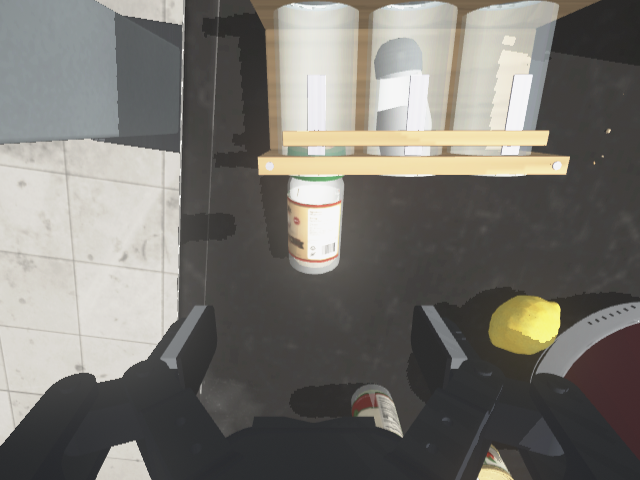

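In the wrist view the jar runs from (315,180) to (314,272), with the gripper centred on it to within about 2 mm. The twin's at (375,410) and the lemon at (525,325). Descending to grip and pull it clear.

Call:
drive_tool --rows '[[85, [-7, 2, 10], 0], [85, [0, 0, 22], 0], [85, [0, 0, 22], 0], [85, [0, 0, 22], 0], [85, [0, 0, 22], 0], [85, [0, 0, 22], 0], [85, [0, 0, 20], 0], [85, [0, 0, 14], 0], [85, [0, 0, 8], 0], [60, [0, 0, 2], 0], [40, [0, 0, 0], 0], [40, [0, 0, 0], 0], [40, [0, 0, 0], 0], [40, [0, 0, 0], 0], [40, [0, 0, 0], 0]]' --squeeze 30

```text
time: 16.0
ee_pos: [536.5, -120.5, 9.8]
tool_rot: [2.054, 2.376, 0.001]
wrist_force: [-0.7, -0.6, 4.9]
width: 43.8
gripper_force: 30.8
```

Call:
drive_tool --rows '[[40, [-4, 0, -1], 0], [40, [-8, 0, -1], 0], [40, [-10, 0, 0], 0], [40, [-10, 0, 0], 0], [40, [-10, 0, 0], 0], [40, [-10, 0, 0], 0], [40, [-8, 0, 0], 0], [40, [-5, 0, 0], 0], [40, [0, 0, 0], 0]]'

```text
time: 16.9
ee_pos: [545.6, -185.5, 11.0]
tool_rot: [2.055, 2.375, 0.0]
wrist_force: [0.2, -0.6, -1.3]
width: 43.8
gripper_force: 30.5
```

```bash
cat >> h.py <<'E'
def mk(n,q0=-75,q1=-290,z=22,s0=-45,s1=45):
    # bright/coloured pixels of the jar in the rack-aligned strip; extents along q
    c=np.array([519.3,-9.8]);ey=np.array([-.1444,.9895]);ex=np.array([.9895,.1444])
    d=cam(n);h=cv2.cvtColor(d['frame'],cv2.COLOR_RGB2HSV)
    g=cv2.inRange(h,(45,80,40),(85,255,255));ys,xs=np.nonzero(g)
    P=np.array([onz(d,x,y,z)[:2] for x,y in zip(xs,ys)]);q=(P-c)@ey;s=(P-c)@ex
    k=(q<q0+60)&(q>q1)&(s>s0)&(s<s1)
    if k.sum(): print(n,'green n',k.sum(),'q',q[k].min().round(),q[k].max().round(),'s',s[k].min().round(),s[k].max().round(),'px',xs[k].min(),xs[k].max(),ys[k].min(),ys[k].max())
    else: print(n,'no green')
    return d
E
python3 - <<'E'
from h import *
plan((519.3,-9.8,31),8.3);mk('side');mk('top')
E
```

```text
pos [ 545.6 -185.5   11. ] yaw 8.3 shift [177.7  -0.8 -20.1] roll -0.0 w 43.8 t 16.9 F [ 0.2 -0.6 -1.3] j [-0.52  0.79  1.7  -0.    0.65 -0.67]
side green n 5 q -92.0 -83.0 s -18.0 -14.0 px 287 288 283 285
top green n 16 q -135.0 -123.0 s -21.0 0.0 px 368 370 249 255
```

Call:
drive_tool --rows '[[40, [0, 0, 1.5], 0], [40, [0, 0, 1.5], 0], [46, [0, 0, 0], 0], [49, [0, 0, 0], 0], [51, [0, 0, 0], 0], [51, [0, 0, 0], 0], [51, [5, 0, 0], 0], [51, [8, 0, 0], 0], [51, [8, 0, 0], 0], [51, [8, 0, 0], 0], [51, [5, 0, 0], 0], [51, [0, 0, 0], 0], [51, [0, 0, 0], 0]]' --squeeze 20

```text
time: 18.3
ee_pos: [540.7, -150.8, 8.1]
tool_rot: [2.054, 2.377, 0.0]
wrist_force: [-0.1, 0.5, 0.2]
width: 51.0
gripper_force: 0.0
```

Run:
```python
from h import *
plan((519.3,-9.8,5),8.3)
c=np.array([519.3,-9.8]);ey=np.array([-.1444,.9895]);ex=np.array([.9895,.1444])
d=cam('side');f=d['frame']
# jar silhouette along axis line at underside height: print V along the projected axis
for q in range(-90,-250,-6):
    u,v=proj(d,(*(c+ey*q),30)).round().astype(int);print(q,f[v,u],end=' ')
mk('side');mk('top')
```

```text
pos [ 540.7 -150.8    8.1] yaw 8.3 shift [142.7  -0.7   3. ] roll 0.0 w 51.0 t 18.3 F [-0.1  0.5  0.2] j [-0.47  0.79  1.74 -0.    0.62 -0.62]
-90 [46 91 56] -96 [ 46 124  62] -102 [ 50 128  65] -108 [ 78 118  79] -114 [172 186 161] -120 [170 181 157] -126 [145 122 101] -132 [157 138 114] -138 [162 149 130] -144 [209 192 167] -150 [249 242 225] -156 [244 234 211] -162 [234 216 177] -168 [238 224 198] -174 [189 145 121] -180 [218 207 191] -186 [215 205 185] -192 [196 187 167] -198 [167 157 139] -204 [165 157 136] -210 [167 157 136] -216 [166 156 137] -222 [166 157 137] -228 [166 156 137] -234 [113 112 108] -240 [89 88 86] -246 [57 53 51] side green n 61 q -104.0 -76.0 s -12.0 26.0 px 290 305 280 287
top green n 67 q -128.0 -103.0 s -24.0 20.0 px 361 368 246 258
```

Call:
drive_tool --rows '[[51, [4, 0, 2], 0], [51, [2, 0, 0], 0], [43, [0, 0, 0], 0], [43, [0, 0, 0], 0], [43, [0, 0, 0], 0], [43, [0, 0, 0], 0], [43, [0, 0, -4], 0], [43, [0, 0, -8], 0], [43, [0, 0, -8], 0], [43, [0, 0, -8], 0], [43, [0, 0, -8], 0], [43, [0, 0, -8], 0], [43, [0, 0, -8], 0], [43, [0, 0, -8], 0], [43, [0, 0, -8], 0], [43, [0, 0, -5], 0], [43, [0, 0, 0], 0]]' --squeeze 20

```text
time: 20.15
ee_pos: [540.1, -145.3, 79.9]
tool_rot: [2.053, 2.375, 0.001]
wrist_force: [1.2, -0.0, -1.6]
width: 43.4
gripper_force: 20.6
```

```bash
cat >> h.py <<'E'
def tilt():
    # jar axis direction in side view: silhouette near gripper, compare to hypotheses for tilt angle (base drop), report base-end location
    o=env.get_obs();R=cv2.Rodrigues(o['tool_rot'])[0];G=o['ee_pos']-19*R[:,2];ax=-R[:,0]  # towards base
    d=cam('side');f=d['frame'].astype(int)
    for b in (0,15,30,45,60,75,90):
        a=ax*np.cos(np.radians(b))-np.array([0,0,1])*np.sin(np.radians(b))
        out=[]
        for L in (25,40,55,67,85):
            u,v=proj(d,G+a*L).round().astype(int);out.append(f[v,u].tolist())
        print(b,out)
    g=cv2.inRange(cv2.cvtColor(d['frame'],cv2.COLOR_RGB2HSV),(45,80,40),(85,255,255));u,v=proj(d,G).astype(int)
    ys,xs=np.nonzero(g[v-60:v+60,u-50:u+50]);print('grip px',u,v,'green',len(xs),(xs.mean()+u-50,ys.mean()+v-60) if len(xs) else '')
    for b in(0,30,60,90):print(b,'lid px would be',proj(d,G-35*(ax*np.cos(np.radians(b))-np.array([0,0,1])*np.sin(np.radians(b)))).round())
E
python3 - <<'E'
from h import *
plan((519.3,-9.8,5),8.3);tilt()
E
```

```text
pos [ 540.1 -145.3   79.9] yaw 8.3 shift [137.1  -1.1  74.8] roll 0.0 w 43.4 t 20.1 F [ 1.2 -0.  -1.6] j [-0.46  0.66  1.72  0.    0.76 -0.61]
0 [[222, 188, 152], [231, 223, 201], [165, 155, 136], [167, 157, 136], [168, 159, 138]]
15 [[199, 186, 167], [173, 164, 145], [166, 156, 138], [171, 162, 142], [56, 53, 51]]
30 [[218, 208, 184], [164, 154, 136], [174, 164, 143], [110, 107, 107], [55, 52, 49]]
45 [[192, 184, 165], [165, 156, 136], [173, 165, 144], [57, 54, 50], [58, 55, 53]]
60 [[192, 184, 165], [165, 156, 136], [173, 164, 145], [56, 53, 49], [55, 54, 50]]
75 [[182, 160, 143], [167, 157, 137], [176, 166, 146], [84, 81, 79], [55, 53, 50]]
90 [[168, 125, 101], [173, 164, 144], [173, 161, 143], [172, 164, 149], [54, 52, 50]]
grip px 298 269 green 312 (np.float64(332.0224358974359), np.float64(306.6538461538462))
0 lid px would be [295. 261.]
30 lid px would be [296. 257.]
60 lid px would be [297. 255.]
90 lid px would be [298. 257.]
```

```bash
cat >> h.py <<'E'
def wt(L=73):
    o=env.get_obs();R=cv2.Rodrigues(o['tool_rot'])[0];G=o['ee_pos']-19*R[:,2];ax=-R[:,0];z=np.array([0,0,1.])
    d=cam('wrist');f=d['frame'].astype(int);h=cv2.cvtColor(d['frame'],cv2.COLOR_RGB2HSV)
    print('G px',proj(d,G).round())
    for b in(-15,0,15,30,45,60,75,90):
        a=ax*np.cos(np.radians(b))-z*np.sin(np.radians(b));n=ax*np.sin(np.radians(b))+z*np.cos(np.radians(b))
        print(b,'lidtop px',proj(d,G-a*(106-L)).round(),'lid edges',proj(d,G-a*(106-L)+n*22)[1].round(),proj(d,G-a*(106-L)-n*22)[1].round(),'base edges',proj(d,G+a*L+n*22)[1].round(),proj(d,G+a*L-n*22)[1].round())
    g=cv2.inRange(h,(45,80,40),(85,255,255));g[:,:240]=0;g[:,390:]=0;ys,xs=np.nonzero(g)
    if len(xs):print('green rows',np.percentile(ys,[1,50,99]),'cols',np.percentile(xs,[1,99]),len(xs))
    print([ (v,f[v,316].tolist()) for v in range(60,480,15)])
E
python3 - <<'E'
from h import *
wt()
E
```

```text
G px [313. 331.]
-15 lidtop px [313. 252.] lid edges 259.0 248.0 base edges 548.0 462.0
0 lidtop px [313. 258.] lid edges 283.0 239.0 base edges 510.0 424.0
15 lidtop px [313. 269.] lid edges 314.0 236.0 base edges 471.0 388.0
30 lidtop px [312. 287.] lid edges 349.0 239.0 base edges 433.0 353.0
45 lidtop px [312. 311.] lid edges 383.0 250.0 base edges 396.0 320.0
60 lidtop px [312. 338.] lid edges 412.0 270.0 base edges 361.0 288.0
75 lidtop px [312. 366.] lid edges 432.0 298.0 base edges 328.0 258.0
90 lidtop px [312. 390.] lid edges 441.0 331.0 base edges 296.0 230.0
green rows [263. 294. 324.] cols [258. 369.] 5971
[(60, [234, 209, 159]), (75, [235, 211, 161]), (90, [233, 232, 236]), (105, [239, 217, 167]), (120, [238, 216, 165]), (135, [64, 59, 54]), (150, [78, 72, 68]), (165, [74, 68, 66]), (180, [71, 66, 64]), (195, [69, 67, 65]), (210, [64, 62, 60]), (225, [67, 66, 62]), (240, [100, 105, 78]), (255, [126, 111, 86]), (270, [86, 108, 77]), (285, [91, 157, 99]), (300, [95, 159, 105]), (315, [97, 160, 107]), (330, [245, 245, 245]), (345, [245, 246, 245]), (360, [245, 245, 245]), (375, [139, 97, 89]), (390, [177, 173, 165]), (405, [247, 247, 246]), (420, [245, 244, 241]), (435, [73, 72, 70]), (450, [64, 64, 62]), (465, [57, 56, 55])]
```

The wrist profile shows the jar still horizontal in the grip, about 73 mm from its base. I'll rest the lid on the rack's front edge and lower the gripper, so the jar pivots base-down between the pads.

Call:
drive_tool --rows '[[43, [0, 0, -4], 0], [43, [6, 0, -2], 0], [43, [8, 0, 0], 0], [43, [8, 0, 0], 0], [43, [8, 0, 0], 0], [43, [8, 0, 0], 0], [43, [8, 0, 0], 0], [43, [6, 0, 0], 0], [43, [2, 0, 0], 0], [43, [0, 0, 3], 0], [43, [0, 0, 3], 0], [43, [0, 0, 3], 0], [43, [0, 0, 2], 0], [43, [0, 0, 2], 0], [43, [0, 0, 0], 0]]'

```text
time: 21.75
ee_pos: [533.2, -94.2, 72.9]
tool_rot: [2.051, 2.374, -0.001]
wrist_force: [-1.8, -5.4, 5.3]
width: 43.7
gripper_force: 21.4
```

Run:
```python
from h import *
plan((519.3,-9.8,57),8.3);wt()
```

```text
pos [533.2 -94.2  72.9] yaw 8.3 shift [85.6 -1.5 15.5] roll 0.0 w 43.7 t 21.8 F [-1.8 -5.4  5.3] j [-0.38  0.66  1.77 -0.    0.71 -0.52]
G px [313. 331.]
-15 lidtop px [313. 252.] lid edges 259.0 247.0 base edges 548.0 462.0
0 lidtop px [313. 258.] lid edges 283.0 239.0 base edges 510.0 424.0
15 lidtop px [313. 269.] lid edges 314.0 236.0 base edges 471.0 387.0
30 lidtop px [313. 287.] lid edges 349.0 239.0 base edges 433.0 353.0
45 lidtop px [313. 311.] lid edges 383.0 250.0 base edges 396.0 319.0
60 lidtop px [313. 338.] lid edges 412.0 270.0 base edges 361.0 288.0
75 lidtop px [313. 366.] lid edges 432.0 298.0 base edges 327.0 258.0
90 lidtop px [313. 390.] lid edges 441.0 332.0 base edges 295.0 229.0
green rows [282. 313. 345.] cols [256. 371.] 4498
[(60, [223, 223, 217]), (75, [225, 224, 218]), (90, [226, 224, 218]), (105, [234, 233, 238]), (120, [234, 233, 237]), (135, [234, 233, 236]), (150, [233, 232, 236]), (165, [232, 231, 236]), (180, [232, 230, 235]), (195, [232, 207, 160]), (210, [212, 202, 199]), (225, [139, 120, 96]), (240, [127, 127, 95]), (255, [97, 115, 83]), (270, [127, 121, 92]), (285, [97, 118, 85]), (300, [96, 123, 87]), (315, [90, 154, 98]), (330, [87, 152, 97]), (345, [75, 101, 76]), (360, [224, 220, 212]), (375, [223, 220, 210]), (390, [117, 105, 89]), (405, [225, 218, 204]), (420, [247, 246, 245]), (435, [72, 71, 68]), (450, [64, 64, 62]), (465, [56, 56, 56])]
```

The model holds, with tilt about 12°. Continuing down.

Call:
drive_tool --rows '[[43, [0.5, 0, 2], 0], [43, [0.5, 0, 2], 0], [43, [0, 0, 2], 0], [43, [0, 0, 2], 0], [43, [0, 0, 2], 0], [43, [0, 0, 2], 0], [43, [0, 0, 1.5], 0], [43, [0, 0, 1], 0], [43, [0, 0, 0], 0]]'

```text
time: 22.7
ee_pos: [534.3, -94.6, 59.2]
tool_rot: [2.048, 2.371, -0.001]
wrist_force: [-1.6, -9.1, 8.1]
width: 44.1
gripper_force: 26.9
```

Run:
```python
from h import *
plan((519.3,-9.8,57),8.3);wt()
```

```text
pos [534.3 -94.6  59.2] yaw 8.4 shift [86.1 -2.5  1.6] roll 0.1 w 44.1 t 22.7 F [-1.6 -9.1  8.1] j [-0.38  0.68  1.78 -0.01  0.68 -0.52]
G px [313. 331.]
-15 lidtop px [312. 252.] lid edges 259.0 247.0 base edges 548.0 462.0
0 lidtop px [312. 257.] lid edges 283.0 239.0 base edges 510.0 424.0
15 lidtop px [313. 269.] lid edges 314.0 236.0 base edges 471.0 387.0
30 lidtop px [313. 287.] lid edges 349.0 239.0 base edges 433.0 352.0
45 lidtop px [313. 311.] lid edges 384.0 250.0 base edges 396.0 319.0
60 lidtop px [313. 339.] lid edges 413.0 270.0 base edges 360.0 288.0
75 lidtop px [313. 366.] lid edges 432.0 298.0 base edges 327.0 257.0
90 lidtop px [313. 390.] lid edges 442.0 332.0 base edges 295.0 229.0
green rows [268. 341. 373.] cols [249. 377.] 999
[(60, [226, 225, 220]), (75, [227, 226, 220]), (90, [229, 227, 220]), (105, [239, 238, 241]), (120, [238, 237, 240]), (135, [237, 237, 240]), (150, [237, 236, 239]), (165, [236, 235, 239]), (180, [236, 235, 239]), (195, [238, 218, 170]), (210, [236, 214, 165]), (225, [233, 232, 236]), (240, [238, 217, 167]), (255, [121, 144, 104]), (270, [223, 196, 149]), (285, [119, 146, 101]), (300, [161, 160, 119]), (315, [133, 151, 108]), (330, [220, 192, 145]), (345, [119, 148, 104]), (360, [94, 110, 81]), (375, [73, 99, 72]), (390, [223, 219, 207]), (405, [231, 220, 195]), (420, [242, 241, 238]), (435, [63, 64, 62]), (450, [58, 59, 58]), (465, [52, 53, 53])]
```

Call:
drive_tool --rows '[[43, [1, 0, 0.5], 0], [43, [1, 0, 0], 0], [43, [1, 0, 0], 0], [43, [1, 0, 0], 0], [43, [1, 0, 0], 0], [43, [1, 0, 0], 0], [43, [0, 0, 0], 0]]'

```text
time: 23.45
ee_pos: [536.5, -92.4, 60.0]
tool_rot: [2.04, 2.366, -0.001]
wrist_force: [-1.9, -18.5, 12.1]
width: 43.4
gripper_force: 27.4
```

Run:
```python
from h import *
plan((519.3,-9.8,57),8.3);wt()
```

```text
pos [536.5 -92.4  60. ] yaw 8.5 shift [84.2 -4.9  1.8] roll 0.2 w 43.4 t 23.4 F [ -1.9 -18.5  12.1] j [-0.37  0.68  1.78 -0.01  0.67 -0.51]
G px [313. 331.]
-15 lidtop px [312. 252.] lid edges 259.0 247.0 base edges 549.0 462.0
0 lidtop px [313. 258.] lid edges 283.0 239.0 base edges 511.0 424.0
15 lidtop px [313. 269.] lid edges 315.0 236.0 base edges 471.0 387.0
30 lidtop px [313. 288.] lid edges 350.0 239.0 base edges 433.0 352.0
45 lidtop px [313. 312.] lid edges 385.0 251.0 base edges 395.0 319.0
60 lidtop px [313. 339.] lid edges 413.0 270.0 base edges 360.0 287.0
75 lidtop px [313. 367.] lid edges 433.0 299.0 base edges 326.0 257.0
90 lidtop px [314. 391.] lid edges 442.0 332.0 base edges 294.0 228.0
green rows [269. 345. 374.] cols [249.39 377.  ] 840
[(60, [224, 224, 218]), (75, [226, 226, 219]), (90, [226, 225, 219]), (105, [223, 222, 218]), (120, [223, 222, 216]), (135, [224, 223, 217]), (150, [225, 225, 218]), (165, [222, 221, 215]), (180, [224, 222, 217]), (195, [142, 141, 141]), (210, [233, 210, 162]), (225, [228, 232, 233]), (240, [218, 188, 146]), (255, [120, 142, 103]), (270, [222, 194, 149]), (285, [118, 145, 103]), (300, [134, 149, 107]), (315, [119, 147, 103]), (330, [220, 191, 145]), (345, [119, 147, 103]), (360, [93, 110, 81]), (375, [72, 96, 70]), (390, [221, 219, 206]), (405, [220, 196, 168]), (420, [242, 241, 238]), (435, [63, 63, 61]), (450, [58, 58, 58]), (465, [51, 52, 52])]
```

Call:
drive_tool --rows '[[43, [-3, 0, 0], 0], [43, [-3, -1, 1], 0], [43, [-3, -1, 2], 0], [43, [0, 0, 2], 0], [43, [0, 0, 2], 0], [43, [0, 0, 2], 0], [43, [0, 0, 0], 0]]' --squeeze 20

```text
time: 24.2
ee_pos: [533.9, -97.8, 49.9]
tool_rot: [2.048, 2.369, 0.002]
wrist_force: [0.4, -9.2, 9.6]
width: 43.9
gripper_force: 34.8
```

Run:
```python
from h import *
plan((519.3,-9.8,57),8.3)
import io,contextlib
b=io.StringIO()
with contextlib.redirect_stdout(b): wt()
print('\n'.join(b.getvalue().split('\n')[-3:]))
```

```text
pos [533.9 -97.8  49.9] yaw 8.3 shift [89.1 -1.7 -7.7] roll 0.0 w 43.9 t 24.2 F [ 0.4 -9.2  9.6] j [-0.39  0.7   1.78 -0.    0.65 -0.53]
green rows [265. 308. 397.] cols [246. 380.] 1433
[(60, [228, 227, 220]), (75, [228, 226, 220]), (90, [237, 236, 239]), (105, [237, 236, 240]), (120, [236, 235, 239]), (135, [236, 234, 239]), (150, [235, 235, 238]), (165, [235, 234, 238]), (180, [235, 233, 238]), (195, [236, 214, 166]), (210, [239, 216, 168]), (225, [232, 232, 235]), (240, [239, 217, 168]), (255, [157, 134, 105]), (270, [131, 159, 112]), (285, [235, 214, 163]), (300, [130, 161, 112]), (315, [128, 159, 110]), (330, [127, 158, 110]), (345, [149, 129, 100]), (360, [158, 137, 106]), (375, [88, 107, 77]), (390, [90, 108, 78]), (405, [70, 70, 65]), (420, [68, 67, 64]), (435, [48, 49, 50]), (450, [46, 47, 49]), (465, [45, 47, 48])]
```

Tilt is about 53°, with the base corner now on the worktop. Rolling it up over the base corner along an arc.

Call:
drive_tool --rows '[[43, [-4, 0, -1.2], 0], [43, [-4, 0, -1.0], 0], [43, [-4, 0, -0.8], 0], [43, [-4, 0, -0.6], 0], [43, [-4, 0, -0.5], 0], [43, [0, 0, 0], 0]]'

```text
time: 24.85
ee_pos: [533.2, -114.2, 52.0]
tool_rot: [2.055, 2.376, 0.0]
wrist_force: [0.4, -0.6, -1.2]
width: 44.0
gripper_force: 33.7
```

```bash
cat >> h.py <<'E'
def st():
    plan((519.3,-9.8,57),8.3)
    import io,contextlib
    b=io.StringIO()
    with contextlib.redirect_stdout(b): wt()
    print('\n'.join(b.getvalue().split('\n')[-3:]))
E
python3 -c "from h import *;st()"
```

```text
pos [ 533.2 -114.2   52. ] yaw 8.3 shift [105.3   1.3  -5. ] roll -0.0 w 44.0 t 24.9 F [ 0.4 -0.6 -1.2] j [-0.42  0.7   1.77 -0.    0.68 -0.56]
green rows [259. 304. 396.] cols [247. 380.] 2509
[(60, [237, 237, 240]), (75, [237, 236, 240]), (90, [236, 235, 240]), (105, [236, 235, 239]), (120, [236, 235, 239]), (135, [235, 234, 238]), (150, [234, 211, 162]), (165, [237, 215, 165]), (180, [234, 231, 235]), (195, [238, 217, 166]), (210, [237, 215, 164]), (225, [89, 80, 72]), (240, [84, 77, 69]), (255, [81, 77, 71]), (270, [122, 154, 108]), (285, [232, 209, 159]), (300, [124, 156, 108]), (315, [132, 159, 110]), (330, [123, 156, 108]), (345, [213, 182, 138]), (360, [156, 135, 104]), (375, [123, 157, 108]), (390, [86, 106, 76]), (405, [69, 67, 62]), (420, [67, 65, 61]), (435, [47, 49, 49]), (450, [45, 47, 47]), (465, [44, 46, 47])]
```

Call:
drive_tool --rows '[[43, [0, 0, 1.5], 0], [43, [0, 0, 1.5], 0], [43, [0, 0, 1.5], 0], [43, [0, 0, 0], 0]]'

```text
time: 25.3
ee_pos: [532.8, -113.4, 47.3]
tool_rot: [-2.054, -2.376, 0.0]
wrist_force: [-0.7, -0.3, -1.0]
width: 44.1
gripper_force: 33.7
```

Call:
drive_tool --rows '[[43, [0, 0, 1.5], 0], [43, [0, 0, 1.5], 0], [43, [0, 0, 1.5], 0], [43, [0, 0, 0], 0]]'

```text
time: 25.7
ee_pos: [533.0, -113.4, 43.6]
tool_rot: [-2.055, -2.377, -0.0]
wrist_force: [-0.8, 1.7, 4.5]
width: 43.7
gripper_force: 34.3
```

```bash
python3 -c "
from h import *
wt(63)" | sed -n 4,12p
```

```text
15 lidtop px [312. 246.] lid edges 289.0 215.0 base edges 461.0 377.0
30 lidtop px [312. 270.] lid edges 333.0 221.0 base edges 428.0 346.0
45 lidtop px [312. 302.] lid edges 380.0 238.0 base edges 395.0 316.0
60 lidtop px [312. 341.] lid edges 422.0 266.0 base edges 364.0 287.0
75 lidtop px [312. 380.] lid edges 453.0 306.0 base edges 333.0 260.0
90 lidtop px [312. 414.] lid edges 469.0 352.0 base edges 303.0 235.0
green rows [260. 304. 396.] cols [247. 380.] 2268
[(60, [236, 235, 239]), (75, [235, 235, 238]), (90, [236, 235, 239]), (105, [235, 233, 238]), (120, [234, 233, 238]), (135, [233, 233, 237]), (150, [234, 210, 160]), (165, [234, 210, 161]), (180, [231, 230, 234]), (195, [161, 138, 107]), (210, [237, 215, 165]), (225, [232, 206, 156]), (240, [86, 79, 70]), (255, [82, 77, 70]), (270, [122, 152, 106]), (285, [229, 205, 156]), (300, [121, 152, 104]), (315, [137, 159, 112]), (330, [122, 153, 106]), (345, [212, 181, 137]), (360, [153, 131, 101]), (375, [120, 154, 105]), (390, [85, 105, 75]), (405, [68, 68, 63]), (420, [66, 64, 61]), (435, [47, 49, 49]), (450, [45, 47, 48]), (465, [44, 45, 47])]
```

Call:
drive_tool --rows '[[43, [-3, 0, -0.4], 0], [43, [-4, 0, -1.0], 0], [43, [-4, 0, -0.9], 0], [43, [-4, 0, -0.7], 0], [43, [0, 0, 0], 0]]'

```text
time: 26.25
ee_pos: [535.6, -129.5, 46.1]
tool_rot: [2.055, 2.375, 0.0]
wrist_force: [-0.0, 0.2, -1.3]
width: 43.6
gripper_force: 33.8
```

```bash
python3 -c "from h import *;st()"
```

```text
pos [ 535.6 -129.5   46.1] yaw 8.3 shift [120.8   1.1 -11. ] roll -0.0 w 43.6 t 26.2 F [-0.   0.2 -1.3] j [-0.44  0.71  1.76 -0.    0.67 -0.58]
green rows [259. 302. 396.] cols [247. 380.] 2585
[(60, [238, 237, 240]), (75, [237, 236, 240]), (90, [239, 218, 167]), (105, [235, 210, 162]), (120, [199, 178, 159]), (135, [236, 235, 239]), (150, [240, 219, 169]), (165, [240, 219, 169]), (180, [237, 215, 163]), (195, [88, 80, 74]), (210, [81, 75, 69]), (225, [76, 72, 68]), (240, [74, 72, 67]), (255, [72, 70, 65]), (270, [122, 156, 108]), (285, [233, 211, 161]), (300, [126, 158, 108]), (315, [143, 164, 115]), (330, [127, 158, 109]), (345, [156, 135, 103]), (360, [158, 136, 105]), (375, [87, 107, 75]), (390, [88, 108, 77]), (405, [70, 68, 64]), (420, [68, 66, 62]), (435, [48, 50, 50]), (450, [46, 48, 48]), (465, [44, 46, 47])]
```

The base slid without turning because the grip force has crept up to 34 N. Going back to the rack edge and resetting the grip to 20 N there.

Call:
drive_tool --rows '[[43, [5, 0, -4], 0], [43, [8, 0, 0], 0], [43, [8, 0, 0], 0], [43, [6, 0, 0], 0], [43, [2, 0, 0], 0], [43, [0, 0, 2], 0], [43, [0, 0, 2], 0], [43, [0, 0, 1], 0], [43, [0, 0, 0], 0]]'

```text
time: 27.2
ee_pos: [532.9, -101.4, 46.5]
tool_rot: [2.051, 2.373, 0.001]
wrist_force: [-0.9, -3.8, 7.7]
width: 43.7
gripper_force: 34.7
```

Call:
drive_tool --rows '[[43.9, [0, 0, 0], 0]]' --squeeze 20

```text
time: 27.3
ee_pos: [532.9, -101.5, 46.4]
tool_rot: [2.051, 2.373, 0.001]
wrist_force: [-0.3, -4.0, 7.1]
width: 43.7
gripper_force: 23.2
```

```bash
python3 -c "from h import *;st()"
```

```text
pos [ 532.9 -101.5   46.4] yaw 8.3 shift [ 92.6  -0.2 -10.9] roll 0.0 w 43.7 t 27.3 F [-0.3 -4.   7.1] j [-0.39  0.7   1.78 -0.    0.65 -0.54]
green rows [263. 310. 397.] cols [247. 380.] 1748
[(60, [225, 224, 219]), (75, [235, 234, 238]), (90, [235, 235, 238]), (105, [235, 234, 238]), (120, [234, 234, 238]), (135, [234, 234, 238]), (150, [233, 232, 237]), (165, [233, 231, 237]), (180, [227, 199, 156]), (195, [234, 211, 163]), (210, [231, 229, 233]), (225, [141, 120, 97]), (240, [240, 218, 169]), (255, [235, 213, 161]), (270, [132, 160, 112]), (285, [235, 214, 162]), (300, [129, 160, 111]), (315, [128, 160, 110]), (330, [126, 159, 111]), (345, [147, 127, 98]), (360, [157, 136, 106]), (375, [125, 159, 110]), (390, [90, 108, 78]), (405, [69, 68, 64]), (420, [67, 67, 63]), (435, [48, 50, 50]), (450, [45, 47, 47]), (465, [43, 45, 47])]
```

Call:
drive_tool --rows '[[44.1, [0, 0, 0], 0], [44.1, [1, 0, -0.5], 0], [44.1, [1, 0, -0.5], 0], [44.1, [1, 0, -0.5], 0]]'

```text
time: 27.75
ee_pos: [533.1, -100.3, 47.3]
tool_rot: [2.048, 2.372, -0.001]
wrist_force: [0.8, -13.6, 1.4]
width: 44.2
gripper_force: 16.1
```

```bash
python3 -c "from h import *;st()"
```

```text
pos [ 533.1 -100.3   47.3] yaw 8.4 shift [ 91.5  -0.4 -10.3] roll 0.1 w 44.2 t 27.8 F [  0.8 -13.6   1.4] j [-0.39  0.7   1.78 -0.    0.65 -0.53]
green rows [268. 311. 398.] cols [246.07 380.  ] 1608
[(60, [225, 224, 219]), (75, [236, 234, 239]), (90, [235, 235, 238]), (105, [235, 234, 238]), (120, [234, 234, 238]), (135, [234, 234, 238]), (150, [233, 232, 237]), (165, [233, 232, 236]), (180, [232, 230, 235]), (195, [235, 211, 163]), (210, [218, 190, 158]), (225, [231, 228, 233]), (240, [239, 218, 168]), (255, [236, 214, 164]), (270, [132, 159, 112]), (285, [234, 213, 162]), (300, [128, 160, 109]), (315, [128, 158, 110]), (330, [127, 157, 109]), (345, [144, 125, 96]), (360, [157, 136, 105]), (375, [89, 107, 77]), (390, [89, 107, 78]), (405, [70, 69, 65]), (420, [67, 65, 62]), (435, [47, 49, 49]), (450, [46, 48, 49]), (465, [44, 46, 47])]
```

Force tracks the commanded width, so a light grip near the lid should let the jar swing down by itself. Backing off to lay the jar flat and take a fresh grip there.

Call:
drive_tool --rows '[[43.8, [-3, 0, -2], 0], [43.8, [-8, 0, -2], 0], [43.8, [-12, 0, 0], 0], [43.8, [-14, 0, 0], 0], [43.8, [-14, 0, 0], 0], [43.8, [-12, 0, 0], 0], [43.8, [-8, 0, 0], 0], [43.8, [-4, 0, 2], 0], [43.8, [0, 0, 3], 0], [44.1, [1, 0, 2], 0], [44.1, [2, 0, 3], 0], [44.1, [3, 0, 3], 0], [44.1, [3, 0, 3], 0], [44.1, [3, 0, 3], 0], [44.1, [3, 0, 3], 0], [44.1, [3, 0, 3], 0]]'

```text
time: 29.4
ee_pos: [538.8, -152.8, 25.3]
tool_rot: [2.054, 2.377, -0.0]
wrist_force: [0.3, 1.6, 1.8]
width: 44.1
gripper_force: 12.8
```

Call:
drive_tool --rows '[[44.1, [3, 0, 3.5], 0], [44.1, [3, 0, 3.5], 0], [44.1, [2.5, 0, 4], 0], [44.1, [2, 0, 4], 0], [44.1, [2, 0, 3], 0], [44.1, [0, 0, 0], 0]]'

```text
time: 30.0
ee_pos: [536.8, -140.8, 7.0]
tool_rot: [-2.054, -2.377, 0.0]
wrist_force: [-0.8, -0.7, -0.3]
width: 44.1
gripper_force: 11.2
```

```bash
python3 -c "from h import *;st()"
```

```text
pos [ 536.8 -140.8    7. ] yaw 8.3 shift [132.1   1.6 -49.9] roll 0.0 w 44.1 t 30.0 F [-0.8 -0.7 -0.3] j [-0.46  0.78  1.75 -0.    0.61 -0.6 ]
green rows [312. 352. 380.] cols [252. 376.] 5329
[(60, [242, 241, 244]), (75, [242, 242, 244]), (90, [229, 228, 232]), (105, [243, 225, 177]), (120, [244, 228, 181]), (135, [243, 226, 178]), (150, [241, 222, 173]), (165, [95, 86, 79]), (180, [93, 85, 79]), (195, [85, 79, 75]), (210, [80, 75, 71]), (225, [76, 73, 71]), (240, [75, 74, 71]), (255, [75, 77, 68]), (270, [187, 161, 124]), (285, [97, 121, 85]), (300, [100, 125, 89]), (315, [183, 158, 122]), (330, [103, 129, 92]), (345, [92, 162, 102]), (360, [73, 106, 75]), (375, [72, 104, 75]), (390, [232, 230, 221]), (405, [232, 229, 221]), (420, [231, 230, 221]), (435, [65, 65, 64]), (450, [60, 60, 60]), (465, [54, 55, 55])]
```

Call:
drive_tool --rows '[[44.6, [0, 0, 1], 0], [45.5, [0, 0, 0], 0], [48, [0, 0, 0], 0], [51, [0, 0, 0], 0], [51, [0, 0, 0], 0], [51, [0, 0, 0], 0]]'

```text
time: 30.65
ee_pos: [537.0, -140.9, 6.7]
tool_rot: [2.054, 2.377, 0.0]
wrist_force: [0.1, 0.2, -0.2]
width: 50.8
gripper_force: 0.0
```

Run:
```python
from h import *
c=np.array([519.3,-9.8]);ey=np.array([-.1444,.9895])
st()
d=cam('wrist');h=cv2.cvtColor(d['frame'],cv2.COLOR_RGB2HSV)
for q in range(-70,-150,-10): print(q,'top z45',proj(d,(*(c+ey*q),45)).round(),'z22',proj(d,(*(c+ey*q),22)).round())
```

```text
pos [ 537.  -140.9    6.7] yaw 8.3 shift [132.3   1.4 -50.3] roll 0.0 w 50.8 t 30.6 F [ 0.1  0.2 -0.2] j [-0.46  0.78  1.75 -0.    0.6  -0.6 ]
green rows [270. 298. 324.] cols [259. 369.] 5148
[(60, [242, 241, 244]), (75, [242, 242, 244]), (90, [191, 190, 191]), (105, [243, 225, 176]), (120, [243, 227, 179]), (135, [243, 225, 176]), (150, [240, 221, 171]), (165, [93, 83, 77]), (180, [92, 84, 79]), (195, [85, 78, 74]), (210, [80, 76, 71]), (225, [76, 73, 70]), (240, [79, 97, 72]), (255, [88, 103, 76]), (270, [88, 108, 79]), (285, [93, 167, 105]), (300, [101, 171, 112]), (315, [103, 170, 113]), (330, [93, 120, 95]), (345, [247, 247, 246]), (360, [247, 247, 246]), (375, [246, 246, 246]), (390, [198, 194, 185]), (405, [244, 242, 237]), (420, [245, 245, 243]), (435, [82, 81, 78]), (450, [73, 72, 70]), (465, [62, 62, 61])]

-70 top z45 [317. 191.] z22 [316. 180.]
-80 top z45 [317. 223.] z22 [316. 206.]
-90 top z45 [317. 253.] z22 [316. 232.]
-100 top z45 [317. 281.] z22 [316. 256.]
-110 top z45 [317. 308.] z22 [316. 279.]
-120 top z45 [316. 333.] z22 [316. 301.]
-130 top z45 [316. 357.] z22 [316. 322.]
-140 top z45 [316. 379.] z22 [316. 342.]
```

Call:
drive_tool --rows '[[51, [5, 0, 0], 0], [51, [7, 0, 0], 0], [51, [7, 0, 0], 0], [51, [4, 0, 0], 0], [48, [0, 0, 0], 0], [45.5, [0, 0, 0], 0], [45.2, [0, 0, 0], 0], [45.2, [0, 0, 0], 0], [45.2, [0, 0, 0], 0]]'

```text
time: 31.65
ee_pos: [533.8, -118.4, 6.6]
tool_rot: [2.055, 2.376, 0.0]
wrist_force: [-0.6, 1.0, 0.7]
width: 45.0
gripper_force: 0.0
```

Call:
drive_tool --rows '[[44.9, [0, 0, 0], 0], [44.9, [0, 0, 0], 0], [44.9, [0, 0, 0], 0]]'

```text
time: 31.95
ee_pos: [533.8, -118.3, 6.7]
tool_rot: [2.054, 2.376, -0.0]
wrist_force: [0.8, -0.6, -0.6]
width: 44.9
gripper_force: 2.6
```

Call:
drive_tool --rows '[[44.8, [0, 0, 0], 0], [44.8, [0, 0, 0], 0], [44.8, [0, 0, -2], 0], [44.8, [0, 0, -3], 0], [44.8, [0, 0, -4], 0], [44.8, [0, 0, -4], 0], [44.8, [-1, 0, -4], 0], [44.8, [-1, 0, -4], 0], [44.8, [-1, 0, -4], 0], [44.8, [0, 0, 0], 0]]'

```text
time: 32.95
ee_pos: [534.6, -121.4, 32.3]
tool_rot: [2.054, 2.376, 0.001]
wrist_force: [0.0, 0.6, -0.7]
width: 45.1
gripper_force: 4.3
```

```bash
python3 -c "from h import *;st();wt(96)" | grep -v '^\['
```

```text
pos [ 534.6 -121.4   32.3] yaw 8.3 shift [112.6   1.1 -24.8] roll 0.0 w 45.1 t 33.0 F [ 0.   0.6 -0.7] j [-0.43  0.73  1.77  0.    0.64 -0.57]
green rows [330. 364. 385.] cols [262. 365.] 3025

G px [313. 331.]
-15 lidtop px [313. 308.] lid edges 324.0 296.0 base edges 606.0 507.0
0 lidtop px [313. 310.] lid edges 343.0 286.0 base edges 546.0 456.0
15 lidtop px [313. 314.] lid edges 361.0 279.0 base edges 492.0 410.0
30 lidtop px [313. 320.] lid edges 376.0 274.0 base edges 442.0 367.0
45 lidtop px [313. 326.] lid edges 388.0 273.0 base edges 397.0 328.0
60 lidtop px [313. 333.] lid edges 394.0 276.0 base edges 356.0 290.0
75 lidtop px [313. 340.] lid edges 395.0 284.0 base edges 317.0 254.0
90 lidtop px [313. 346.] lid edges 392.0 295.0 base edges 280.0 219.0
green rows [327. 364. 385.] cols [262. 365.] 3025
```

Run:
```python
from h import *
f=cam('wrist')['frame'];print([(v,f[v,316].tolist()) for v in range(250,420,8)])
```

```text
[(250, [76, 70, 66]), (258, [74, 71, 66]), (266, [56, 52, 47]), (274, [57, 59, 49]), (282, [90, 111, 80]), (290, [178, 153, 117]), (298, [92, 114, 81]), (306, [85, 101, 73]), (314, [76, 93, 68]), (322, [118, 102, 79]), (330, [141, 121, 95]), (338, [79, 95, 69]), (346, [77, 96, 69]), (354, [77, 96, 70]), (362, [60, 88, 60]), (370, [64, 94, 67]), (378, [61, 91, 64]), (386, [63, 91, 65]), (394, [218, 217, 203]), (402, [219, 216, 205]), (410, [217, 214, 199]), (418, [200, 91, 76])]
```

Call:
drive_tool --rows '[[44.8, [-1.5, 0, -4], 0], [44.8, [-2, 0, -4], 0], [44.8, [-2, 0, -4], 0], [44.8, [-2, 0, -4], 0], [44.8, [0, 0, 0], 0]]'

```text
time: 33.6
ee_pos: [535.7, -129.1, 48.3]
tool_rot: [2.054, 2.375, 0.001]
wrist_force: [0.6, 0.7, -1.3]
width: 45.2
gripper_force: 4.3
```

Run:
```python
from h import *
f=cam('wrist')['frame'];print([(v,f[v,316].tolist()) for v in range(250,420,8)])
```

```text
[(250, [67, 66, 61]), (258, [69, 67, 62]), (266, [69, 67, 63]), (274, [98, 125, 88]), (282, [103, 132, 92]), (290, [212, 181, 137]), (298, [104, 133, 93]), (306, [104, 133, 93]), (314, [107, 110, 82]), (322, [82, 100, 73]), (330, [141, 123, 95]), (338, [149, 129, 101]), (346, [85, 102, 75]), (354, [82, 101, 74]), (362, [87, 104, 77]), (370, [67, 93, 66]), (378, [70, 95, 70]), (386, [74, 110, 76]), (394, [221, 217, 206]), (402, [225, 224, 214]), (410, [239, 236, 229]), (418, [238, 237, 232])]
```

It swings freely, with tilt tracking the worktop contact. Continuing up the arc.

Call:
drive_tool --rows '[[44.8, [-3, 0, -4], 0], [44.8, [-3, 0, -4], 0], [44.8, [-4, 0, -4], 0], [44.8, [-4, 0, -4], 0], [44.8, [-5, 0, -4], 0], [44.8, [-5, 0, -3], 0], [44.8, [-6, 0, -3], 0], [44.8, [-6, 0, -2], 0], [44.8, [0, 0, 0], 0]]'

```text
time: 34.55
ee_pos: [541.0, -165.4, 76.0]
tool_rot: [2.055, 2.374, 0.0]
wrist_force: [0.2, -0.0, -0.4]
width: 45.0
gripper_force: 4.2
```

Run:
```python
from h import *
f=cam('wrist')['frame'];print([(v,f[v,316].tolist()) for v in range(210,430,8)])
```

```text
[(210, [72, 71, 69]), (218, [72, 69, 68]), (226, [72, 69, 68]), (234, [72, 70, 66]), (242, [73, 72, 68]), (250, [73, 71, 67]), (258, [74, 73, 69]), (266, [78, 77, 71]), (274, [130, 167, 115]), (282, [133, 170, 118]), (290, [242, 226, 177]), (298, [186, 194, 140]), (306, [135, 172, 118]), (314, [92, 113, 81]), (322, [126, 128, 95]), (330, [94, 114, 82]), (338, [145, 127, 98]), (346, [172, 149, 115]), (354, [168, 145, 113]), (362, [92, 114, 82]), (370, [93, 115, 83]), (378, [89, 114, 82]), (386, [73, 73, 68]), (394, [71, 70, 67]), (402, [72, 71, 69]), (410, [72, 70, 68]), (418, [70, 69, 66]), (426, [48, 50, 52])]
```

Call:
drive_tool --rows '[[44.9, [0, 0, 0], 0], [44.9, [0, 0, -2], 0], [44.9, [-4, 0, -2], 0], [44.9, [-4, 0, -1], 0], [44.9, [-4, 0, -1], 0], [44.9, [-4, 0, 0], 0], [44.9, [0, 0, 0], 0]]'

```text
time: 35.3
ee_pos: [543.0, -180.8, 81.7]
tool_rot: [2.055, 2.375, 0.0]
wrist_force: [0.5, -0.3, -0.8]
width: 45.1
gripper_force: 3.2
```

```bash
cat >> h.py <<'E'
def pr():
    f=cam('wrist')['frame'];print([(v,f[v,316].tolist()) for v in range(210,430,7)])
E
python3 -c "from h import *;pr()"
```

```text
[(210, [72, 70, 67]), (217, [72, 71, 68]), (224, [73, 71, 68]), (231, [73, 72, 69]), (238, [75, 74, 71]), (245, [77, 76, 72]), (252, [77, 75, 71]), (259, [77, 76, 72]), (266, [78, 77, 73]), (273, [134, 175, 119]), (280, [143, 182, 126]), (287, [144, 184, 127]), (294, [246, 236, 192]), (301, [202, 211, 152]), (308, [99, 120, 87]), (315, [97, 121, 86]), (322, [112, 124, 91]), (329, [98, 121, 86]), (336, [100, 122, 87]), (343, [156, 134, 104]), (350, [184, 158, 122]), (357, [181, 156, 120]), (364, [97, 118, 84]), (371, [93, 117, 83]), (378, [93, 115, 83]), (385, [74, 73, 70]), (392, [73, 72, 68]), (399, [52, 52, 49]), (406, [51, 50, 48]), (413, [50, 49, 47]), (420, [50, 50, 49]), (427, [49, 50, 52])]
```

Call:
drive_tool --rows '[[45.0, [0, 0, 3], 0], [45.0, [0, 0, 3], 0], [45.0, [0, 0, 0], 0], [45.0, [0, 0, 0], 0]]'

```text
time: 35.75
ee_pos: [542.6, -179.8, 75.4]
tool_rot: [-2.054, -2.377, 0.0]
wrist_force: [0.4, -0.8, 0.4]
width: 45.3
gripper_force: 1.3
```

```bash
python3 -c "from h import *;pr()"
```

```text
[(210, [72, 70, 67]), (217, [72, 70, 68]), (224, [73, 71, 68]), (231, [74, 72, 68]), (238, [74, 73, 70]), (245, [77, 76, 71]), (252, [81, 79, 74]), (259, [76, 75, 71]), (266, [80, 79, 73]), (273, [132, 176, 119]), (280, [141, 181, 125]), (287, [144, 184, 127]), (294, [246, 236, 192]), (301, [243, 231, 184]), (308, [98, 122, 87]), (315, [99, 121, 87]), (322, [104, 123, 88]), (329, [109, 125, 91]), (336, [100, 122, 86]), (343, [165, 143, 111]), (350, [184, 159, 122]), (357, [181, 157, 120]), (364, [98, 119, 86]), (371, [93, 117, 83]), (378, [96, 118, 84]), (385, [84, 103, 77]), (392, [74, 73, 70]), (399, [73, 72, 69]), (406, [67, 67, 63]), (413, [51, 51, 48]), (420, [50, 49, 47]), (427, [50, 51, 52])]
```

Call:
drive_tool --rows '[[45.0, [-2, 0, -1], 0], [45.0, [-3, 0, -1], 0], [45.0, [-4, 0, -1], 0], [45.0, [-4, 0, -1], 0], [45.0, [-4, 0, -1], 0], [45.0, [-4, 0, 0], 0], [45.0, [0, 0, 0], 0]]'

```text
time: 36.5
ee_pos: [546.0, -201.6, 80.8]
tool_rot: [2.055, 2.375, -0.0]
wrist_force: [0.2, -0.0, -0.3]
width: 44.9
gripper_force: 1.3
```

```bash
python3 -c "from h import *;pr()"
```

```text
[(210, [79, 76, 73]), (217, [80, 78, 75]), (224, [77, 76, 74]), (231, [78, 77, 75]), (238, [78, 78, 75]), (245, [131, 115, 91]), (252, [152, 152, 146]), (259, [187, 184, 171]), (266, [64, 93, 65]), (273, [65, 94, 65]), (280, [150, 198, 135]), (287, [156, 203, 139]), (294, [154, 197, 136]), (301, [247, 241, 203]), (308, [245, 237, 192]), (315, [100, 122, 87]), (322, [98, 120, 86]), (329, [116, 125, 92]), (336, [97, 119, 86]), (343, [99, 121, 87]), (350, [162, 141, 109]), (357, [178, 154, 119]), (364, [142, 138, 103]), (371, [92, 116, 83]), (378, [97, 117, 85]), (385, [57, 56, 51]), (392, [56, 55, 51]), (399, [54, 54, 50]), (406, [52, 52, 49]), (413, [52, 51, 49]), (420, [51, 51, 48]), (427, [52, 53, 54])]
```

Nearly upright, about 10° off: glass shows at rows 245–262 above the lid. Lowering gently so the base squares itself on the worktop.

Call:
drive_tool --rows '[[45.0, [0, 0, 1.5], 0], [45.0, [0, 0, 1.5], 0], [45.0, [0, 0, 1.5], 0], [45.0, [0, 0, 1.5], 0], [45.0, [0, 0, 1.5], 0], [45.0, [0, 0, 0], 0]]'

```text
time: 37.15
ee_pos: [545.7, -200.6, 72.8]
tool_rot: [-2.054, -2.376, 0.0]
wrist_force: [-0.1, -0.2, -0.0]
width: 44.9
gripper_force: 1.4
```

```bash
python3 -c "from h import *;pr()"
```

```text
[(210, [76, 74, 72]), (217, [79, 77, 74]), (224, [83, 80, 78]), (231, [78, 75, 73]), (238, [81, 79, 75]), (245, [75, 74, 72]), (252, [133, 112, 90]), (259, [134, 133, 128]), (266, [186, 182, 169]), (273, [65, 93, 66]), (280, [67, 96, 66]), (287, [145, 197, 134]), (294, [155, 202, 139]), (301, [156, 199, 138]), (308, [247, 240, 202]), (315, [183, 160, 123]), (322, [100, 123, 87]), (329, [100, 122, 87]), (336, [98, 120, 86]), (343, [125, 127, 95]), (350, [97, 119, 86]), (357, [99, 120, 86]), (364, [165, 143, 109]), (371, [178, 154, 118]), (378, [166, 147, 113]), (385, [94, 116, 83]), (392, [95, 117, 83]), (399, [80, 100, 73]), (406, [55, 54, 50]), (413, [55, 54, 51]), (420, [53, 52, 49]), (427, [53, 54, 55])]
```

```bash
cat >> h.py <<'E'
def up():
    c=np.array([519.3,-9.8]);ey=np.array([-.1444,.9895])
    d=cam('wrist');o=env.get_obs();p=o['ee_pos'];f=d['frame'].astype(int)
    R=cv2.Rodrigues(o['tool_rot'])[0];e=np.array([R[0,0],R[1,0],0])
    for off in(-10,-5,0,5,10):
        q=np.array([p[0],p[1],0])+e*off
        r=lambda z,s:round(proj(d,q+e*s+[0,0,z])[1],1)
        print(off,'lid near/far',r(106,22.5),r(106,-22.5),'side lidbottom',r(87.5,22.5),'base',r(0,22))
    col=f[:,316];print('profile',[(v,col[v].tolist()) for v in range(236,300,4)],[(v,col[v].tolist()) for v in range(392,412,4)])
E
python3 -c "from h import *;up()"
```

```text
-10 lid near/far 324.1 420.3 side lidbottom 299.5 base 235.8
-5 lid near/far 312.0 410.6 side lidbottom 288.7 base 228.5
0 lid near/far 299.6 400.7 side lidbottom 277.6 base 221.1
5 lid near/far 286.9 390.5 side lidbottom 266.3 base 213.6
10 lid near/far 273.9 380.1 side lidbottom 254.7 base 206.0
profile [(236, [79, 78, 75]), (240, [82, 80, 76]), (244, [79, 78, 76]), (248, [99, 92, 89]), (252, [133, 112, 90]), (256, [166, 165, 159]), (260, [84, 83, 77]), (264, [247, 246, 240]), (268, [191, 187, 168]), (272, [65, 93, 66]), (276, [65, 94, 66]), (280, [67, 96, 66]), (284, [72, 106, 72]), (288, [147, 197, 134]), (292, [155, 200, 138]), (296, [157, 201, 138])] [(392, [95, 117, 83]), (396, [94, 116, 84]), (400, [57, 55, 51]), (404, [56, 55, 50]), (408, [55, 54, 50])]
```

```bash
cat >> h.py <<'E'
def fit(obs):
    from scipy.optimize import least_squares
    d=cam('wrist');o=env.get_obs();p=o['ee_pos'];R=cv2.Rodrigues(o['tool_rot'])[0];e=np.array([R[0,0],R[1,0],0]);z=np.array([0,0,1.])
    def rows(x):
        off,th,h=x;a=e*np.sin(th)+z*np.cos(th);n=e*np.cos(th)-z*np.sin(th)
        B=np.array([p[0],p[1],0])+e*off+z*h   # base centre
        return [proj(d,B+a*106+n*22.5)[1],proj(d,B+a*106-n*22.5)[1],proj(d,B+a*87.5+n*22.5)[1],proj(d,B+n*22)[1]]
    r=least_squares(lambda x:np.array(rows(x))-obs,[0,.1,5]);print('off %.1f tilt deg %.1f base h %.1f'%(r.x[0],np.degrees(r.x[1]),r.x[2]),'res',r.fun.round(1))
E
python3 -c "from h import *;fit(np.array([285.5,399,270.5,247]))"
```

```text
off -17.9 tilt deg 12.0 base h 1.8 res [-1.9  0.1  2.5 -0.7]
```

Call:
drive_tool --rows '[[45.0, [-3, 0, 0], 0], [45.0, [-4, 0, 0], 0], [45.0, [-4, 0, 0], 0], [45.0, [-4, 0, 0], 0], [45.0, [-3, 0, 0], 0], [45.0, [0, 0, 0], 0]]'

```text
time: 37.9
ee_pos: [548.5, -219.2, 73.0]
tool_rot: [2.055, 2.376, -0.0]
wrist_force: [0.3, 0.0, -0.7]
width: 45.1
gripper_force: 1.3
```

```bash
python3 -c "from h import *;up()"
```

```text
-10 lid near/far 323.0 419.2 side lidbottom 298.6 base 235.1
-5 lid near/far 310.9 409.5 side lidbottom 287.7 base 227.9
0 lid near/far 298.5 399.6 side lidbottom 276.6 base 220.5
5 lid near/far 285.8 389.4 side lidbottom 265.3 base 213.0
10 lid near/far 272.8 379.0 side lidbottom 253.7 base 205.4
profile [(236, [139, 121, 97]), (240, [135, 103, 84]), (244, [171, 170, 164]), (248, [175, 172, 166]), (252, [96, 97, 92]), (256, [242, 231, 212]), (260, [183, 177, 160]), (264, [199, 193, 176]), (268, [198, 191, 172]), (272, [67, 98, 68]), (276, [66, 96, 67]), (280, [67, 99, 69]), (284, [69, 100, 70]), (288, [69, 102, 69]), (292, [145, 198, 135]), (296, [152, 200, 137])] [(392, [95, 117, 84]), (396, [92, 115, 83]), (400, [56, 55, 51]), (404, [56, 55, 51]), (408, [55, 54, 50])]
```

Call:
drive_tool --rows '[[45.0, [-3, 0, 0], 0], [45.0, [-3, 0, 0], 0], [45.5, [0, 0, 0], 0], [47, [0, 0, 0], 0], [50, [0, 0, 0], 0], [50, [0, 0, 0], 0], [50, [0, 0, 0], 0]]'

```text
time: 38.65
ee_pos: [549.2, -224.4, 73.2]
tool_rot: [2.054, 2.377, 0.0]
wrist_force: [0.4, -0.5, -0.6]
width: 50.0
gripper_force: 0.0
```

```bash
python3 -c "
from h import *
up();plan((520,-10,50),8.3)
f=cam('wrist')['frame'];print([(v,f[v,316].tolist()) for v in range(212,240,4)])"
```

```text
-10 lid near/far 323.6 419.6 side lidbottom 299.1 base 235.6
-5 lid near/far 311.5 409.9 side lidbottom 288.3 base 228.3
0 lid near/far 299.2 400.0 side lidbottom 277.3 base 221.0
5 lid near/far 286.5 389.9 side lidbottom 265.9 base 213.5
10 lid near/far 273.5 379.5 side lidbottom 254.4 base 205.9
profile [(236, [133, 87, 72]), (240, [156, 135, 107]), (244, [155, 135, 106]), (248, [145, 99, 85]), (252, [194, 193, 185]), (256, [196, 193, 186]), (260, [195, 192, 186]), (264, [155, 153, 148]), (268, [82, 75, 66]), (272, [231, 211, 182]), (276, [211, 205, 188]), (280, [195, 187, 170]), (284, [204, 199, 181]), (288, [205, 197, 179]), (292, [184, 181, 163]), (296, [70, 107, 75])] [(392, [178, 155, 119]), (396, [246, 238, 196]), (400, [210, 217, 157]), (404, [150, 191, 132]), (408, [150, 192, 132])]
pos [ 549.2 -224.4   73.2] yaw 8.3 shift [216.4   2.1  23.2] roll 0.0 w 50.3 t 38.7 F [0.5 0.2 0.3] j [-0.58  0.7   1.63 -0.    0.81 -0.72]
[(212, [77, 76, 75]), (216, [77, 75, 73]), (220, [78, 75, 73]), (224, [79, 76, 74]), (228, [79, 78, 75]), (232, [116, 115, 113]), (236, [144, 125, 99])]
```

Both edge rows fit an upright jar (lid bottom 294, base 231). It stands about 119 mm from the twin, so I'll grip it afresh and carry it closer.

Call:
drive_tool --rows '[[51, [-4, 0, 0], 0], [51, [-3.7, 0, 0], 0], [51, [0, 0, 6], 0], [51, [0, 0, 8], 0], [51, [0, 0, 6], 0], [43, [0, 0, 0], 0], [43, [0, 0, 0], 0], [43, [0, 0, 0], 0], [43, [0, 0, 0], 0], [43, [0, 0, -3], 0], [43, [0, 0, -2], 0], [43, [-3, 0, 0], 0], [43, [-6, 0, 0], 0], [43, [-8, 0, 0], 0], [43, [-8, 0, 0], 0], [43, [-7, 0, 0], 0], [43, [-4, 0, 0], 0], [43, [-2, 0, 0], 0], [43, [0, 0, 0], 0]]' --squeeze 30

```text
time: 40.65
ee_pos: [555.8, -270.0, 58.0]
tool_rot: [-2.055, -2.376, -0.0]
wrist_force: [-0.4, -0.5, -0.9]
width: 43.5
gripper_force: 30.1
```

Call:
drive_tool --rows '[[43, [0, 0, 1.5], 0], [43, [0, 0, 1.5], 0], [43, [0, 0, 1], 0], [43, [0, 0, 0.5], 0], [43, [0, 0, 0], 0]]'

```text
time: 41.15
ee_pos: [555.8, -269.5, 53.5]
tool_rot: [-2.054, -2.377, 0.0]
wrist_force: [-0.3, 0.5, -1.7]
width: 43.5
gripper_force: 30.1
```

Call:
drive_tool --rows '[[43, [0, 0, 0.5], 0], [43, [0, 0, 0], 0], [44.5, [0, 0, 0], 0], [47, [0, 0, 0], 0], [52, [0, 0, 0], 0], [60, [0, 0, 0], 0], [60, [0, 0, -4], 0], [60, [0, 0, -10], 0], [60, [0, 0, -20], 0], [60, [0, 0, -30], 0], [60, [0, 0, -40], 0], [60, [0, 0, -30], 0], [60, [20, 0, -10], 0], [60, [30, 0, 0], 0], [60, [30, 0, 0], 0], [60, [30, 0, 0], 0], [60, [20, 0, 0], 0], [60, [0, 0, 0], 0]]'

```text
time: 42.95
ee_pos: [535.4, -137.5, 196.7]
tool_rot: [-2.048, -2.378, 0.001]
wrist_force: [1.0, -0.6, 0.3]
width: 59.8
gripper_force: 0.0
```

Run:
```python
from h import *
T0=np.load('top0.npy',allow_pickle=True).item();S0=np.load('side0.npy',allow_pickle=True).item()
def greens(D,x0,x1,y0,y1):
    g=cv2.inRange(cv2.cvtColor(D['frame'],cv2.COLOR_RGB2HSV),(40,80,40),(85,255,255))
    n,l,s,c=cv2.connectedComponentsWithStats(g)
    return [(c[i].round(1),s[i,:5].tolist(),onz(D,*c[i],97).round(0)) for i in range(1,n) if s[i,4]>15 and x0<c[i][0]<x1 and y0<c[i][1]<y1]
S=cam('side');T=cam('top');save(S,'fs.png')
print('side0',greens(S0,230,420,220,400));print('side',greens(S,230,420,220,400))
print('top',greens(T,300,460,150,300))
# orange spatula
for n,D in(('S',S),('T',T)):
    h=cv2.cvtColor(D['frame'],cv2.COLOR_RGB2HSV);m=cv2.inRange(h,(5,130,60),(18,255,255));ys,xs=np.nonzero(m);w=np.array([onz(D,x,y,8)[:2] for x,y in zip(xs,ys)])
    k=(abs(w[:,0]-490)<70)&(w[:,1]>80)&(w[:,1]<370)
    if k.sum():print(n,'spat',w[k][w[k][:,1].argmin()],w[k][w[k][:,1].argmax()],k.sum())
# unchanged lemon/timer/shaker: mean diffs
for nm,(x,y,z),r in(('lemon',(745,-190,25),12),('timer',(495,538,30),10),('shaker',(585,0,45),10)):
    u,v=proj(S0,(x,y,z)).astype(int);a=S0['frame'][v-r:v+r,u-r:u+r].astype(int);b=S['frame'][v-r:v+r,u-r:u+r].astype(int);print(nm,u,v,abs(a-b).mean().round(1))
# jar upright check in side view: predicted base/lid pixels for jar standing below release point
P=np.array([555.8,-269.7])
print('pred lid',proj(S,(*P,97)),'pred base',proj(S,(*P,0)))
d=S;f=S['frame'];u,v=proj(S,(*P,0));print([(int(v)+k,f[int(v)+k,int(u)].tolist()) for k in range(-12,16,3)])
```

```text
side0 [(array([343. , 317.5]), [333, 307, 22, 22, 355], array([ 627., -323.,   97.]))]
side [(array([308.9, 304.5]), [299, 294, 21, 20, 281], array([ 557., -276.,   97.])), (array([343. , 317.5]), [333, 307, 22, 22, 354], array([ 627., -323.,   97.]))]
top []
S spat [496.75630962 149.61359307] [458.90060295 339.35590879] 156
T spat [499.93844757 131.03107182] [472.24421517 345.89476141] 476
lemon 383 302 0.6
timer 275 172 30.3
shaker 311 254 0.6
pred lid [307.97186292 302.75767487] pred base [307.41474098 335.76527907]
[(323, [167, 139, 103]), (326, [166, 140, 107]), (329, [162, 139, 109]), (332, [149, 128, 100]), (335, [147, 127, 99]), (338, [119, 85, 67]), (341, [101, 99, 97]), (344, [53, 51, 47]), (347, [54, 54, 51]), (350, [36, 35, 32])]
```

Run:
```python
from h import *
T0=np.load('top0.npy',allow_pickle=True).item();T=cam('top')
for n,(u,v) in(('timer',(172,335)),('lemon',(357,194)),('shaker',(325,250))):
    print(n,abs(T0['frame'][v-9:v+9,u-9:u+9].astype(int)-T['frame'][v-9:v+9,u-9:u+9]).mean().round(1))
print(env.job_done())
```

```text
timer 2.8
lemon 54.3
shaker 113.6
the job is handed in; nothing more can be done
None
```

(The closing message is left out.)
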